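# Tyre corner: rack the levers, shake out the plugs for counting

### The job

Get the tyre corner ready for the stock count: lay every orange tyre lever flat in a compartment of its own in the grey rack, hook tip towards the rack's blue end, and shake all the red plugs out of the yellow shaker evenly over the counting tray, so that they lie in one layer with at least one in each of the four fields. Put the empty shaker back upright, wholly on its green mat, and leave the other things where they are.

Things in the scene. Friction and masses are not known exactly. Their poses are not given: they have to be found in the camera images.
- tray: Counting tray, fixed, shallow, grey: 126 mm (its x) by 258 mm (its y); floor 3 mm thick, walls 3 mm thick and 18 mm high; inside 120 by 252 mm. Four fields, alternately blue and white, each 120 (x) by 63 mm (y), lie in a row along y, middles at y = -94.5, -31.5, 31.5, 94.5 mm. Origin: centre of its underside; z up.
- rack: Lever rack, fixed, flat, grey, 173 mm (its x) by 195 mm (its y). Four compartments side by side along y, each 150 mm (x) by 45 mm (y), middles at x = 0, y = -72, -24, 24, 72 mm; floor 3 mm thick, wall tops 10 mm above the shelf. A bright blue block, 20 mm wide, 10 mm high, runs along its +x end. Origin: underside, middle of the compartments; z up.
- mat: Green mat, fixed, 230 mm (its x) by 110 mm (its y) by 3 mm thick; the shaker's place. Origin: centre of its underside.
- shaker: Shaker: yellow box channel with a clear top, 161 mm long (its x), 30 wide, 37 high, 0.15 kg empty. Inside 24 mm wide, 31 mm high; closed at +x, open at its -x end (the mouth). The plugs lie in it in single file. To hold it by, a black block stands mid-top: 20 mm (x) by 26 mm (y), from 37 to 73 mm above the underside. Origin: centre of its underside; z up when upright.
- shaker_mouth (a point): Middle of the mouth's lower edge: shaker x = -80.5, z = 3 mm. No lip: the floor runs flat to the edge. Tipped mouth down 15 degrees, or level, the plugs stay put; a quick jerk along the shaker's length, 18 mm forward (mouth first) and back, 0.25 s each way, slides them all on by about one plug (30 mm: two). Tipped past 25 to 36 degrees they all run out at once.
- shaker_tail (a point): Same at the closed end: 80.5 mm along the shaker's +x, 3 mm above its underside.
- lever1: Orange tyre lever lying flat, 120 mm long (its x), 45 g: an orange handle 88 mm long, 22 mm wide (y), 14 mm high from x = -60 to +28 mm, then a black hook tip 16 mm wide and 9 mm high to x = +60 mm with a small upturned end. Origin: on its underside, mid-length. Not in every start.
- lever1_hook (a point): End of the black hook tip of lever1, 58 mm along its +x, 5 mm above its underside.
- lever2: Orange tyre lever lying flat, 120 mm long (its x), 45 g: an orange handle 88 mm long, 22 mm wide (y), 14 mm high from x = -60 to +28 mm, then a black hook tip 16 mm wide and 9 mm high to x = +60 mm with a small upturned end. Origin: on its underside, mid-length. Not in every start.
- lever2_hook (a point): End of the black hook tip of lever2, 58 mm along its +x, 5 mm above its underside.
- lever3: Orange tyre lever lying flat, 120 mm long (its x), 45 g: an orange handle 88 mm long, 22 mm wide (y), 14 mm high from x = -60 to +28 mm, then a black hook tip 16 mm wide and 9 mm high to x = +60 mm with a small upturned end. Origin: on its underside, mid-length. Not in every start.
- lever3_hook (a point): End of the black hook tip of lever3, 58 mm along its +x, 5 mm above its underside.
- lever4: Orange tyre lever lying flat, 120 mm long (its x), 45 g: an orange handle 88 mm long, 22 mm wide (y), 14 mm high from x = -60 to +28 mm, then a black hook tip 16 mm wide and 9 mm high to x = +60 mm with a small upturned end. Origin: on its underside, mid-length. Not in every start.
- lever4_hook (a point): End of the black hook tip of lever4, 58 mm along its +x, 5 mm above its underside.
- plug1: Red bar-end plug, a plain cylinder 20 mm in diameter and 20 mm high (axis z), 15 g, with a black dot on top; starts inside the shaker. Origin: its centre. Not in every start.
- plug2: Red bar-end plug, a plain cylinder 20 mm in diameter and 20 mm high (axis z), 15 g, with a black dot on top; starts inside the shaker. Origin: its centre. Not in every start.
- plug3: Red bar-end plug, a plain cylinder 20 mm in diameter and 20 mm high (axis z), 15 g, with a black dot on top; starts inside the shaker. Origin: its centre. Not in every start.
- plug4: Red bar-end plug, a plain cylinder 20 mm in diameter and 20 mm high (axis z), 15 g, with a black dot on top; starts inside the shaker. Origin: its centre. Not in every start.
- plug5: Red bar-end plug, a plain cylinder 20 mm in diameter and 20 mm high (axis z), 15 g, with a black dot on top; starts inside the shaker. Origin: its centre. Not in every start.
- plug6: Red bar-end plug, a plain cylinder 20 mm in diameter and 20 mm high (axis z), 15 g, with a black dot on top; starts inside the shaker. Origin: its centre. Not in every start.
- plug7: Red bar-end plug, a plain cylinder 20 mm in diameter and 20 mm high (axis z), 15 g, with a black dot on top; starts inside the shaker. Origin: its centre. Not in every start.
- jar: Bystander: small closed glass jar with a steel cap, 60 mm across, 75 mm high. Origin: centre of its underside.
- wrench: Bystander: pedal wrench, 190 mm long (its x), about 20 mm high. Origin: mid-length, on the underside.
- grip: Bystander: green silicone handlebar grip lying on its side, 126 mm long (its x), 38 mm across the ends. Origin: mid-length, on the underside.
Mind the look-alikes: they are no part of the job. Leave any pink or purple look-alike of the lever3 alone.

How it is judged:
By the outcome, as a careful person would: the job done as asked, in the order asked, and still so for the second after the job is handed in, with the robot touching nothing.
Of lever1, lever2, lever3, lever4 only 3 to 4 are there at a start; the rules pass over those that are not, and their reading is None.
Of plug1, plug2, plug3, plug4, plug5, plug6, plug7 only 5 to 7 are there at a start; the rules pass over those that are not, and their reading is None.
At some moment in a run one of lever1, lever2, lever3, lever4 may be knocked a few centimetres aside while the robot is not near it.
It also fails if it takes over 208 s, if anything falls off the work surface, if the arm or the gripper's body presses on something with over 40 N, if the wrist force passes 120 N, or if a joint passes its speed limit or range.

### The arm

A 7-joint arm with a two-finger parallel gripper is mounted at the origin on the work surface. World frame = base frame: x ahead of the robot, y to its left, z up, the work surface at z = 0. Lengths are in m, angles in degrees, forces in N, time in s.
With the tool pointing down it reaches from about 0.425 to 0.875 m from the base axis. Payload 4.7 kg.
Tool frame: the origin (TCP) lies at the very end of the fingers, on their centre line; the grasp point (between the pads) lies 19 mm behind it; z points along the fingers, y is the direction in which the jaws open and shut (so a half turn about z gives the same grasp; the last joint's range is limited). The gripper opens to 87 mm and grips with 3 to 60 N. Pads are 19 mm wide; open, the fingers measure 117 mm over their backs; the gripper's body (75 mm by 190 mm) begins 51 mm behind the grasp point.
Start: joints at [-75.854, 18.392, -4.016, 83.108, 1.295, 78.541, -3.26], TCP at [0.15, 0.632, 0.189] pointing down, gripper open.
Joint ranges: [-163.93, 163.93], [-17.29, 119.83], [-79.2, 71.16], [3.27, 140.29], [-89.18, 269.18], [5.43, 117.66], [-154.24, 154.24]. Speed limits (degrees/s): [147.25, 147.25, 180, 180, 180, 180, 180].

### API

Orientations are given as [roll, pitch, yaw] about the fixed x, y, z axes, in that order (R = Rz(yaw) Ry(pitch) Rx(roll)).
In Python, from cell import monitor, read_camera, camera_info, env, look_for gives the robot as it stands.
- The arm moves only by the tool servo_tool, never from a script. Its argument "commands" is one flat list of numbers, 6 for each row, row after row: the shift along the tool's x, y, z in mm, then the turn, a rotation vector about the tool's x, y, z in degrees. A call has 1 to 10 rows; each row shifts and turns the commanded pose from where the row before left it, along the tool's axes as they then stand; what a row does not reach is not made up. A row lasts 1/10 s, in which the tool goes at most 50 mm and 8.59 degrees, less where a joint would pass 70% of its speed; a pose out of reach is approached as far as the arm can. A call is refused whole if a number of a shift passes 50 or a number of a turn 8.59, either way. A call with a gripper value outside its range is refused whole. "jaw" is the finger opening in mm, from 0 to 87, set as the call begins (left out, the last holds). The fingers move at their own pace and stop on an object; "newtons" is the grip in N (left out, the last holds). Time passes only in rows, so rows that do not move let the fingers close. It gives the time, the measured TCP pose, the force and the opening at its end, in the units of the state.
- monitor.get_obs(): the state, without advancing time (a new reading comes with each control period).
- read_camera(name): name is "scene" or "top" or "wrist"; returns (picture, depth): 420x560x3 uint8, red, green, blue; 420x560 float32, m along the optical axis (not along the pixel's ray), 0 where there is no reading.
- camera_info(name): a dict with "camera_matrix" (3x3 intrinsics, pixels), "k1" (the pictures are not rectified: a ray, as slopes to the right and down, at radius r is drawn at 1 + k1 r^2 times it, then the intrinsics apply), "R" (3x3) and "t" (3): a world point X has camera coordinates R X + t; the wrist camera has in their place "T_tool_cam" (4x4, takes a point from camera to tool coordinates, whose origin is the TCP and whose axes are the flange's). Camera axes: x right, y down, z forward; pixel columns grow to the right and rows downward; lengths in m; the calibration is good to about 2 mm. A picture is of the moment at which its call begins: read the wrist's pose just before it. camera_info takes no time and is no camera call.
- env.sign_off(): hands the job in, once; it reports no verdict.
Trained networks look in the newest picture that a camera, given by its name, has taken for a name from the list of things; names that differ only in an ending like _2 or _b are one class to them, and where a whole thing is asked for, a point or a joint stands for the part that bears it (a point fixed in the world has none). Each returns a list of dicts, best first, with "conf" (0 to 1); they miss things now and then, are a little off and sometimes report something else, mostly with a low value. They report only what shows in the picture. A call takes as long as a camera call. They do not tell look-alikes from the thing itself.
- look_for(camera, label): "box" ([left, top, width, height] in pixels, round what is visible of it).
The state is a dict: "time_s": time; "qpos": joint angles; "joint_velocities": joint speeds; "effort": joint torques, N m; "tool_pos": TCP position; "tool_rot": TCP orientation; "force": force on the tool from outside, world axes, zero at the start; "wrist_torque": the same for the moment, N m; "grip_width": finger opening in m.
Only numpy, scipy, OpenCV 4.12 (cv2) and the standard library are available. Lean on these libraries where they do the work, as an engineer would, in place of code of your own. Each camera call takes 0.05 s, during which the arm holds its last target.

## Working session

There is one attempt and no reset: what is moved stays moved. The work goes in short steps, Python scripts to look and compute and a tool call to move; the robot and the scene stay as the last step left them, time stands still between calls to the robot, and variables do not carry over. Pictures are saved under pics/ and viewed, and the job is handed in when it is done.

Besides the shell and the picture viewer there is one more tool, called by a JSON object that holds its "fn" and its "kwargs". servo_tool: Moves the arm, as the interface text tells. Its arguments: {"type":"object","properties":{"commands":{"type":"array","items":{"type":"number"}},"jaw":{"type":"number"},"newtons":{"type":"number"}},"required":["commands"]}

```bash
ls; mkdir -p pics
python3 - <<'E'
from cell import monitor, read_camera, camera_info, env, look_for
import cv2
o=monitor.get_obs(); print(o['time_s'],o['tool_pos'],o['tool_rot'],o['grip_width'],o['force'])
for n in ['top','scene']:
    p,d=read_camera(n); cv2.imwrite(f'pics/{n}0.png',p[:,:,::-1])
    import numpy as np; np.save(f'pics/{n}0d.npy',d)
    print(n,camera_info(n))
print(camera_info('wrist'))
E
```

```text
pics
0.0 [0.14987875 0.63184552 0.18826243] [-1.79890391e+02  6.86686833e-03  1.66663165e+02] 0.08709119568987471 [0.71118565 0.36736013 0.2352535 ]
top {'camera_matrix': array([[431.70255218,   0.        , 280.23897388],
       [  0.        , 431.70255218, 207.37771057],
       [  0.        ,   0.        ,   1.        ]]), 'k1': -0.04382734531065547, 'R': array([[-0.00797785, -0.99995897,  0.00429027],
       [-0.9959696 ,  0.00756257, -0.089372  ],
       [ 0.08933589, -0.00498598, -0.99598908]]), 't': array([-0.15293627,  0.48814184,  1.16306904])}
scene {'camera_matrix': array([[389.75526635,   0.        , 281.99108105],
       [  0.        , 389.75526635, 215.44694404],
       [  0.        ,   0.        ,   1.        ]]), 'k1': 0.029520379251731527, 'R': array([[ 0.68128103,  0.73189199, -0.01379417],
       [ 0.38933702, -0.37824293, -0.83985057],
       [-0.61989745,  0.56680367, -0.54264238]]), 't': array([-0.24983868, -0.19865804,  1.61793545])}
{'camera_matrix': array([[328.03165914,   0.        , 280.47527955],
       [  0.        , 328.03165914, 207.1225455 ],
       [  0.        ,   0.        ,   1.        ]]), 'k1': -0.0028660088493180193, 'T_tool_cam': array([[-2.78354362e-04, -9.60940760e-01, -2.76754003e-01,
         7.67962200e-02],
       [ 9.99998444e-01,  2.14593732e-04, -1.75088992e-03,
        -8.29450757e-06],
       [ 1.74189116e-03, -2.76754060e-01,  9.60939205e-01,
        -1.96064802e-01],
       [ 0.00000000e+00,  0.00000000e+00,  0.00000000e+00,
         1.00000000e+00]])}
```

View pics/top0.png

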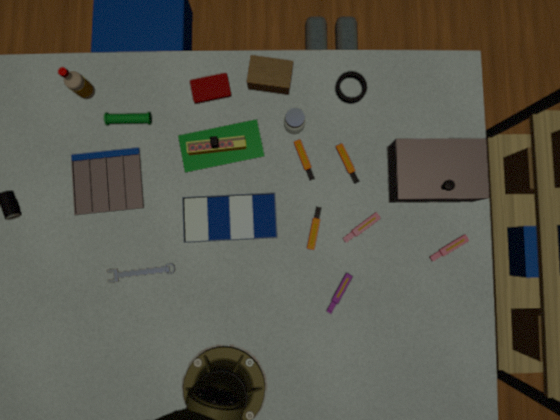

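View pics/scene0.png

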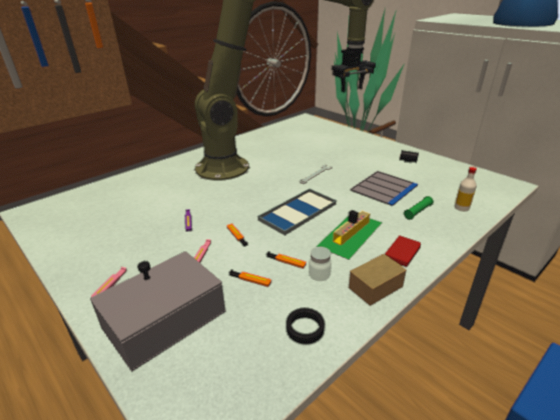

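```bash
cat > h.py <<'E'
from cell import monitor, read_camera, camera_info, env, look_for
import cv2, numpy as np
from scipy.spatial.transform import Rotation as Ro
np.set_printoptions(precision=4,suppress=True)
def pose():
    o=monitor.get_obs(); return np.array(o['tool_pos']),Ro.from_euler('xyz',o['tool_rot'],degrees=True).as_matrix()
def cam(n):
    c=camera_info(n); 
    if n=='wrist':
        p,R=pose(); T=c['T_tool_cam']; Rwc=R@T[:3,:3]; twc=R@T[:3,3]+p
        return c['camera_matrix'],c['k1'],Rwc.T,-Rwc.T@twc
    return c['camera_matrix'],c['k1'],np.array(c['R']),np.array(c['t'])
def px2w(C,u,v,z):
    K,k,R,t=C; x=(u-K[0,2])/K[0,0]; y=(v-K[1,2])/K[1,1]
    a,b=x,y
    for _ in range(20):
        s=1+k*(a*a+b*b); a,b=x/s,y/s
    d=R.T@np.array([a,b,1]); o=-R.T@t
    return o+d*(z-o[2])/d[2]
def w2px(C,X):
    K,k,R,t=C; c=R@np.asarray(X,float)+t; a,b=c[0]/c[2],c[1]/c[2]; s=1+k*(a*a+b*b)
    return np.array([K[0,0]*a*s+K[0,2],K[1,1]*b*s+K[1,2]])
def shot(n,f):
    C=cam(n); p,d=read_camera(n); cv2.imwrite(f'pics/{f}.png',p[:,:,::-1]); np.save(f'pics/{f}_d.npy',d); return C,p,d
def down(yaw):  # tool down with rot [180,0,yaw]
    return Ro.from_euler('xyz',[180,0,yaw],degrees=True).as_matrix()
def plan(P,R=None,p0=None,R0=None,vmm=45,vdeg=8):
    p,Rc=pose()
    if p0 is not None: p=np.array(p0)
    if R0 is not None: Rc=R0
    if R is None: R=Rc
    d=np.array(P)-p; rv=Ro.from_matrix(Rc.T@R).as_rotvec(degrees=True)
    n=int(max(np.ceil(np.linalg.norm(d)*1000/vmm),np.ceil(np.linalg.norm(rv)/vdeg),1))
    print('from',p,'rows',n,'total tool mm',(Rc.T@d*1000).round(1),'rotvec',rv.round(2))
    Rr=Rc
    for i in range(n):
        s=Rr.T@d*1000/n; print(' ',', '.join(f'{x:.1f}' for x in s),',',', '.join(f'{x:.2f}' for x in rv/n)); Rr=Rr@Ro.from_rotvec(rv/n,degrees=True).as_matrix()
E
python3 - <<'E'
from h import *
C=cam('top'); p=cv2.imread('pics/top0.png')
for nm,u,v,z in [('L1a',297,141,.014),('L1h',312.5,178,.008),('L2a',339,145,.014),('L2h',355.5,181,.008),('L3a',312,248,.014),('L3h',318.5,208,.008),('rackTL',72,152,.01),('rackTR',140,149,.01),('rackBL',76,214,.01),('rackBR',143,209,.01),('trayTL',183,197,.018),('trayTR',274,194,.018),('trayBL',184,241,.018),('trayBR',276,238,.018),('matTL',178,135,.003),('matTR',259,121,.003),('matBL',184,170,.003),('matBR',264,156,.003),('shL',187,147,.037),('shR',245,143,.037),('hdl',214,142,.073)]:
    print(nm,px2w(C,u,v,z))
def crop(x0,y0,w,h,s,f): cv2.imwrite(f'pics/{f}.png',cv2.resize(p[y0:y0+h,x0:x0+w],None,fx=s,fy=s,interpolation=cv2.INTER_CUBIC))
crop(170,110,130,80,6,'c1'); crop(280,120,130,100,6,'c2')
E
```

```text
L1a [ 0.6744 -0.2053  0.014 ]
L1h [ 0.57   -0.2477  0.008 ]
L2a [ 0.6622 -0.3231  0.014 ]
L2h [ 0.5608 -0.3681  0.008 ]
L3a [ 0.3751 -0.243   0.014 ]
L3h [ 0.4857 -0.2632  0.008 ]
rackTL [0.65   0.4317 0.01  ]
rackTR [0.6563 0.2373 0.01  ]
rackBL [0.4738 0.4136 0.01  ]
rackBR [0.4864 0.225  0.01  ]
trayTL [0.5182 0.1119 0.018 ]
trayTR [ 0.5246 -0.1398  0.018 ]
trayBL [0.3968 0.1077 0.018 ]
trayBR [ 0.4032 -0.1445  0.018 ]
matTL [0.6973 0.1319 0.003 ]
matTR [ 0.7359 -0.0984  0.003 ]
matBL [0.5964 0.1134 0.003 ]
matBR [ 0.6346 -0.1122  0.003 ]
shL [0.6543 0.0985 0.037 ]
shR [ 0.6641 -0.0612  0.037 ]
hdl [0.6588 0.0188 0.073 ]
```

View pics/c1.png

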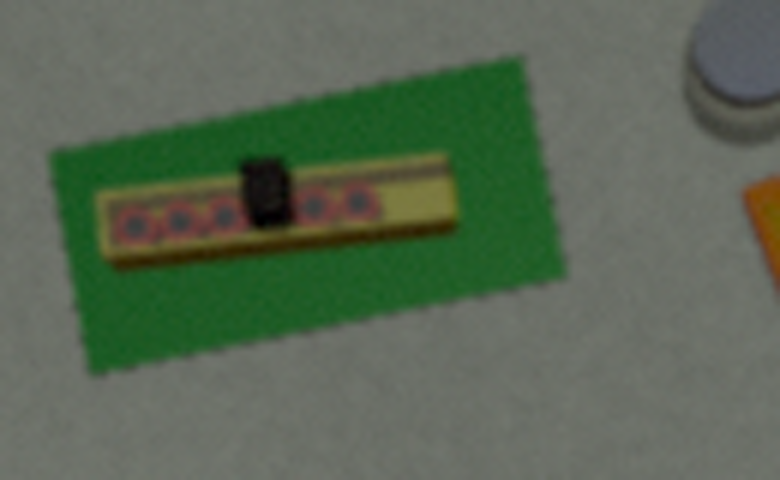

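View pics/c2.png

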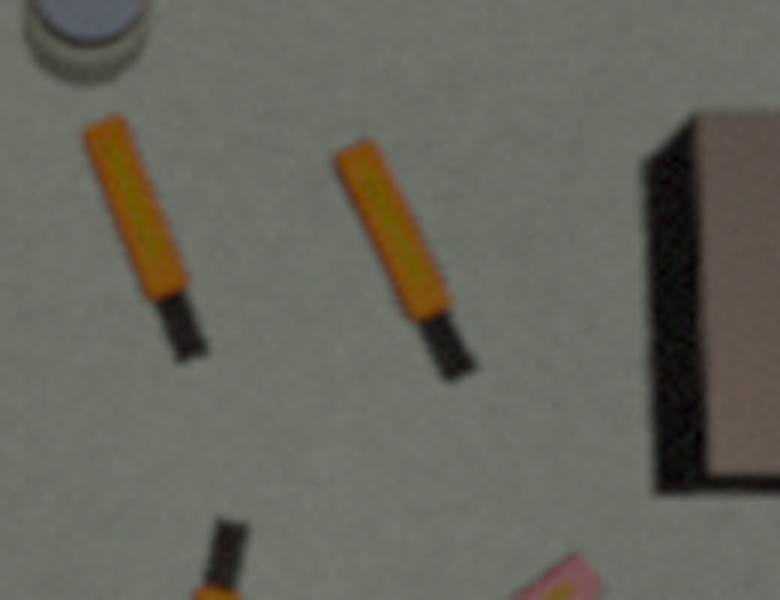

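Run:
```python
from h import *
C=cam('top'); d=np.load('pics/top0d.npy')
def pt(u,v):
    K,k,R,t=C; z=d[v,u]; a=(u-K[0,2])/K[0,0]; b=(v-K[1,2])/K[1,1]; s=1+k*(a*a+b*b)
    return R.T@(np.array([a/s*z,b/s*z,z])-t)
for u,v in [(400,150),(392,170),(397,195),(415,180),(440,150),(294,118),(346,160),(352,72),(214,142),(230,145),(128,118),(250,300),(110,180),(300,210)]: print(u,v,pt(u,v))
for l in ['lever1','shaker','rack','plug1','shaker_mouth','shaker_tail','tray','lever1_hook']:
    print(l,[(np.round(r['box']).tolist(),round(r['conf'],2)) for r in look_for('top',l)][:8])
```

```text
400 150 [ 0.6275 -0.4696  0.1018]
392 170 [ 0.5829 -0.4591  0.0561]
397 195 [ 0.5101 -0.459   0.097 ]
415 180 [ 0.5483 -0.5059  0.102 ]
440 150 [ 0.6279 -0.5762  0.0987]
294 118 [ 0.3811 -0.1508  1.2027]
346 160 [ 0.6192 -0.3417  0.0148]
352 72 [ 0.8711 -0.3635  0.0241]
214 142 [0.6577 0.0182 0.0773]
230 145 [ 0.6573 -0.0206  0.0434]
128 118 [0.7379 0.2641 0.0378]
250 300 [ 0.2341 -0.0718  0.0021]
110 180 [0.57   0.3232 0.0021]
300 210 [ 0.4809 -0.2119  0.0027]
lever1 [([427.0, 233.0, 42.0, 29.0], 0.92), ([342.0, 212.0, 42.0, 30.0], 0.82), ([295.0, 137.0, 19.0, 44.0], 0.79), ([337.0, 140.0, 24.0, 44.0], 0.78), ([327.0, 273.0, 22.0, 39.0], 0.76), ([306.0, 209.0, 15.0, 42.0], 0.63)]
shaker [([187.0, 133.0, 60.0, 20.0], 0.65)]
rack [([73.0, 144.0, 69.0, 72.0], 0.61)]
plug1 []
shaker_mouth [([186.0, 135.0, 61.0, 20.0], 0.94), ([308.0, 206.0, 11.0, 44.0], 0.73), ([107.0, 265.0, 67.0, 20.0], 0.18)]
shaker_tail [([186.0, 136.0, 58.0, 20.0], 0.62)]
tray [([182.0, 194.0, 97.0, 46.0], 0.67), ([338.0, 141.0, 23.0, 42.0], 0.33)]
lever1_hook [([307.0, 207.0, 13.0, 41.0], 0.52)]
```

Run:
```python
from h import *
plan([0.56,0.325,0.25],down(185))
```

```text
from [0.15   0.6325 0.1894] rows 12 total tool mm [-469.9 -204.6  -60.6] rotvec [  0.     0.   -18.34]
  -39.2, -17.0, -5.1 , 0.00, 0.00, -1.53
  -38.7, -18.1, -5.1 , 0.00, 0.00, -1.53
  -38.2, -19.1, -5.1 , 0.00, 0.00, -1.53
  -37.7, -20.1, -5.1 , 0.00, 0.00, -1.53
  -37.1, -21.1, -5.1 , 0.00, 0.00, -1.53
  -36.5, -22.1, -5.1 , 0.00, 0.00, -1.53
  -35.9, -23.1, -5.1 , 0.00, 0.00, -1.53
  -35.3, -24.0, -5.1 , 0.00, 0.00, -1.53
  -34.7, -25.0, -5.1 , 0.00, 0.00, -1.53
  -34.0, -25.9, -5.1 , 0.00, 0.00, -1.53
  -33.3, -26.8, -5.1 , 0.00, 0.00, -1.53
  -32.6, -27.6, -5.1 , 0.00, 0.00, -1.53
```

{"fn": "servo_tool", "kwargs": {"commands": [-39,-17,-5,0,0,-1.5,-39,-18,-5,0,0,-1.5,-38,-19,-5,0,0,-1.5,-38,-20,-5,0,0,-1.5,-37,-21,-5,0,0,-1.5,-37,-22,-5,0,0,-1.5,-36,-23,-5,0,0,-1.5,-35,-24,-5,0,0,-1.5,-35,-25,-5,0,0,-1.5,-34,-26,-5,0,0,-1.5]}}

```text
time_s: 1.5
tool_pos: [0.4932, 0.3748, 0.2399]
tool_rot: [180.0, 0.0, -178.3]
force: [-0.1, 0.2, 1.3]
grip_width: 0.0872
```

{"fn": "servo_tool", "kwargs": {"commands": [-33,-27,-5,0,0,-1.5,-33,-28,-5,0,0,-1.5,0,0,0,0,0,0,0,0,0,0,0,0]}}

```text
time_s: 1.9
tool_pos: [0.5611, 0.3226, 0.2493]
tool_rot: [180.0, 0.0, -175.5]
force: [-0.8, -0.1, -0.1]
grip_width: 0.087
```

Run:
```python
from h import *
print(pose(),monitor.get_obs()['time_s'],monitor.get_obs()['qpos'],monitor.get_obs()['tool_rot'])
shot('wrist','w1')
plan([0.60,-0.24,0.25],down(22))
```

```text
(array([0.5611, 0.3226, 0.2493]), array([[-0.9969, -0.0782, -0.    ],
       [-0.0782,  0.9969,  0.0001],
       [-0.    ,  0.0001, -1.    ]])) 1.9 [-41.2314  16.8712  11.5692  78.6698  -3.3554  84.7891  64.6407] [ 179.9945    0.0003 -175.5167]
from [0.5598 0.3243 0.2492] rows 21 total tool mm [   5.7 -565.7   -1.2] rotvec [ -0.05  -0.07 162.66]
  0.3, -26.9, -0.1 , -0.00, -0.00, 7.75
  -3.4, -26.7, -0.1 , -0.00, -0.00, 7.75
  -6.9, -26.0, -0.1 , -0.00, -0.00, 7.75
  -10.4, -24.9, -0.1 , -0.00, -0.00, 7.75
  -13.6, -23.2, -0.1 , -0.00, -0.00, 7.75
  -16.6, -21.2, -0.1 , -0.00, -0.00, 7.75
  -19.3, -18.7, -0.1 , -0.00, -0.00, 7.75
  -21.7, -16.0, -0.1 , -0.00, -0.00, 7.75
  -23.6, -12.9, -0.1 , -0.00, -0.00, 7.75
  -25.2, -9.6, -0.1 , -0.00, -0.00, 7.75
  -26.2, -6.1, -0.1 , -0.00, -0.00, 7.75
  -26.8, -2.5, -0.1 , -0.00, -0.00, 7.75
  -26.9, 1.1, -0.1 , -0.00, -0.00, 7.75
  -26.5, 4.7, -0.1 , -0.00, -0.00, 7.75
  -25.6, 8.3, -0.1 , -0.00, -0.00, 7.75
  -24.3, 11.6, -0.0 , -0.00, -0.00, 7.75
  -22.5, 14.8, -0.0 , -0.00, -0.00, 7.75
  -20.3, 17.7, -0.0 , -0.00, -0.00, 7.75
  -17.7, 20.3, -0.0 , -0.00, -0.00, 7.75
  -14.8, 22.5, -0.0 , -0.00, -0.00, 7.75
  -11.7, 24.3, -0.0 , -0.00, -0.00, 7.75
```

View pics/w1.png

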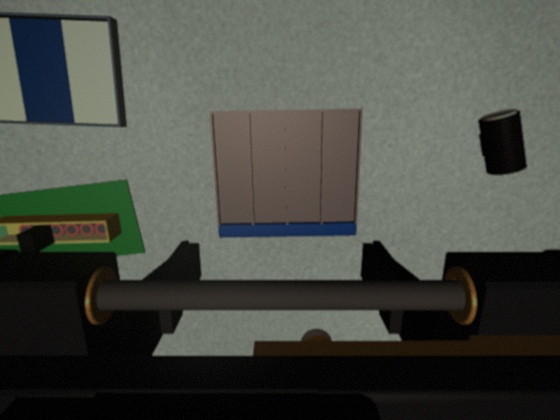

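Run:
```python
from h import *
C=cam('wrist')
p=cv2.imread('pics/w1.png'); cv2.imwrite('pics/w1c.png',cv2.resize(p[95:250,195:375],None,fx=4,fy=4,interpolation=cv2.INTER_CUBIC))
for u,v,z in [(212,112,.01),(361,109,.01),(219,236,.01),(356,234,.01),(219,223,.01),(357,221,.01)]: print(px2w(C,u,v,z))
```

```text
[0.4891 0.2307 0.01  ]
[0.4701 0.4195 0.01  ]
[0.6573 0.2446 0.01  ]
[0.6385 0.4376 0.01  ]
[0.6378 0.244  0.01  ]
[0.6192 0.4362 0.01  ]
```

View pics/w1c.png

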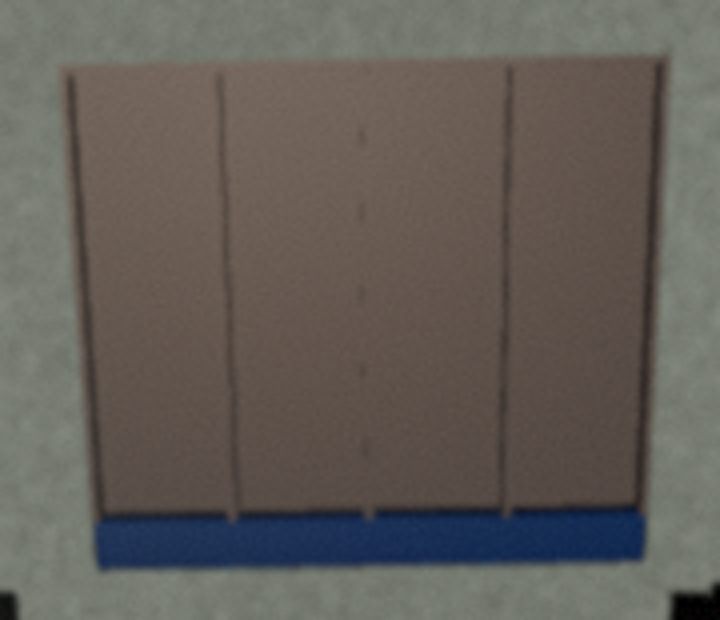

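{"fn": "servo_tool", "kwargs": {"commands": [0,-27,0,0,0,7.75,-3,-27,0,0,0,7.75,-7,-26,0,0,0,7.75,-10,-25,0,0,0,7.75,-14,-23,0,0,0,7.75,-17,-21,0,0,0,7.75,-19,-19,0,0,0,7.75,-22,-16,0,0,0,7.75,-24,-13,0,0,0,7.75,-25,-10,0,0,0,7.75]}}

```text
time_s: 2.95
tool_pos: [0.5784, 0.0556, 0.2494]
tool_rot: [180.0, -0.1, 107.1]
force: [-0.0, -0.3, -0.1]
grip_width: 0.0872
```

{"fn": "servo_tool", "kwargs": {"commands": [-26,-6,0,0,0,7.75,-27,-2,0,0,0,7.75,-27,1,0,0,0,7.75,-26,5,0,0,0,7.75,-26,8,0,0,0,7.75,-24,12,0,0,0,7.75,-22,15,0,0,0,7.75,-20,18,0,0,0,7.75,-18,20,0,0,0,7.75,-15,22,0,0,0,7.75]}}

```text
time_s: 3.95
tool_pos: [0.5995, -0.2116, 0.2492]
tool_rot: [-179.9, -0.1, 29.6]
force: [-0.0, 0.5, 0.1]
grip_width: 0.0869
```

{"fn": "servo_tool", "kwargs": {"commands": [-12,24,0,0,0,7.75,0,0,0,0,0,0,0,0,0,0,0,0]}}

```text
time_s: 4.25
tool_pos: [0.6007, -0.2384, 0.2489]
tool_rot: [-179.9, -0.0, 22.1]
force: [0.5, 0.4, 0.4]
grip_width: 0.0871
```

Run:
```python
from h import *
print(monitor.get_obs()['qpos'])
C,p,d=shot('wrist','w2')
for r in look_for('wrist','lever1'): print(np.round(r['box']),r['conf'])
```

```text
[-15.3399  20.8386  46.501   79.7848 -15.0667  85.7479 -37.5345]
[348. 148.  17.  89.] 0.86
[288. 311.  63.  14.] 0.86
[224. 244.  50.  71.] 0.81
[269. 106.  16.  92.] 0.58
```

View pics/w2.png

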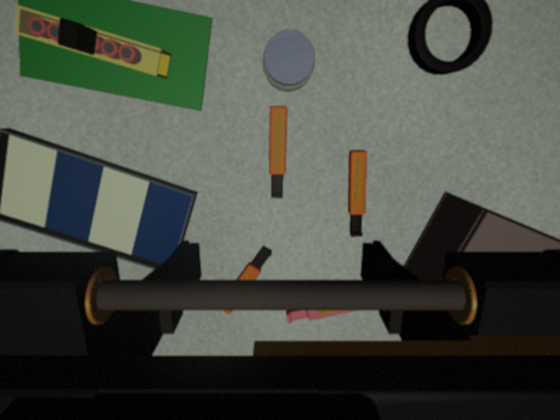

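```bash
cat >> h.py <<'E'
def levers(n,f,zoff=0.0,lim=None):
    """orange handles: project mask pixels to z=.014 plane, rect -> centre/direction; hook side by darkness"""
    C=cam(n); p=cv2.imread(f'pics/{f}.png'); hsv=cv2.cvtColor(p,cv2.COLOR_BGR2HSV)
    m=cv2.inRange(hsv,(8,150,90),(28,255,255))
    m=cv2.morphologyEx(m,cv2.MORPH_CLOSE,np.ones((3,3)))
    k,l,s,c=cv2.connectedComponentsWithStats(m)
    for i in range(1,k):
        if s[i,4]<60: continue
        v,u=np.nonzero(l==i)
        W=np.array([px2w(C,a,b,.014+zoff)[:2] for a,b in zip(u,v)])*1000
        (cx,cy),(w,h),a=cv2.minAreaRect(W.astype(np.float32))
        if w<h: w,h,a=h,w,a+90
        print('comp px',c[i].round(),'centre',round(cx,1),round(cy,1),'LxW',round(w,1),round(h,1),'dir',round(a,1),'mod180')
E
python3 - <<'E'
from h import *
levers('wrist','w2'); levers('top','top0')
E
```

```text
comp px [163.  64.] centre 668.4 -55.1 LxW 23.9 12.1 dir 7.1 mod180
comp px [277. 140.] centre 635.4 -218.5 LxW 85.6 20.1 dir 20.9 mod180
comp px [357. 182.] centre 624.7 -338.6 LxW 87.0 20.0 dir 25.6 mod180
comp px [249. 273.] centre 443.1 -251.8 LxW 29.1 20.4 dir 168.0 mod180
comp px [ 88. 306.] centre 303.7 -46.0 LxW 58.4 10.1 dir 20.5 mod180
comp px [472. 315.] centre 506.9 -587.7 LxW 26.4 7.3 dir 13.7 mod180
comp px [302. 154.] centre 636.5 -218.9 LxW 85.8 18.9 dir 21.3 mod180
comp px [345. 158.] centre 625.1 -339.3 LxW 85.6 19.8 dir 23.8 mod180
comp px [313. 233.] centre 415.8 -246.3 LxW 85.3 18.4 dir 167.8 mod180
```

Run:
```python
from h import *
plan([0.636,-0.2187,0.06],down(21))
```

```text
from [ 0.6011 -0.2372  0.2491] rows 5 total tool mm [ 39.1  -3.7 189.1] rotvec [-0.1  -0.05  1.19]
  7.8, -0.7, 37.8 , -0.02, -0.01, 0.24
  7.8, -0.8, 37.8 , -0.02, -0.01, 0.24
  7.8, -0.8, 37.8 , -0.02, -0.01, 0.24
  7.8, -0.9, 37.8 , -0.02, -0.01, 0.24
  7.8, -0.9, 37.8 , -0.02, -0.01, 0.24
```

{"fn": "servo_tool", "kwargs": {"commands": [8,-1,38,0,0,0.2,8,-1,38,0,0,0.2,8,0,38,0,0,0.2,8,-1,38,0,0,0.2,7,-1,37,0,0,0.2,0,0,0,0,0,0,0,0,0,0,0,0], "jaw": 55, "newtons": 25}}

```text
time_s: 5.05
tool_pos: [0.6354, -0.2206, 0.0607]
tool_rot: [-179.9, 0.0, 21.1]
force: [0.1, -0.3, 0.5]
grip_width: 0.0554
```

Run:
```python
from h import *
C,p,d=shot('wrist','w3'); levers('wrist','w3')
print(w2px(C,[0.636,-0.2187,.014]))
plan([0.636,-0.2187,0.006],down(21))
```

```text
comp px [75. 88.] centre 670.8 -53.9 LxW 25.3 21.1 dir 6.1 mod180
comp px [280. 208.] centre 636.8 -220.7 LxW 87.7 20.9 dir 20.6 mod180
comp px [413. 238.] centre 654.0 -328.1 LxW 23.1 20.8 dir 24.5 mod180
comp px [409. 306.] centre 599.9 -353.1 LxW 35.9 5.1 dir 22.9 mod180
comp px [152. 314.] centre 513.0 -151.5 LxW 17.7 4.1 dir 23.6 mod180
[278.7652 211.7615]
from [ 0.6362 -0.2219  0.0623] rows 2 total tool mm [ 0.8 -3.1 56.3] rotvec [ 0.07 -0.11  0.  ]
  0.4, -1.6, 28.2 , 0.03, -0.05, 0.00
  0.4, -1.5, 28.2 , 0.03, -0.05, 0.00
```

View pics/w3.png

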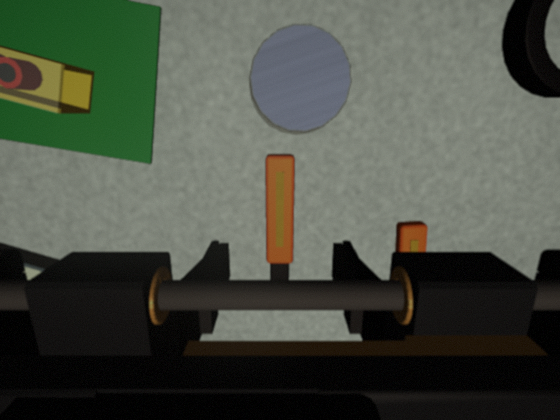

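{"fn": "servo_tool", "kwargs": {"commands": [0,-0.5,28,0,0,0,0,0,27,0,0,0,0,0,0,0,0,0]}}

```text
time_s: 5.4
tool_pos: [0.6338, -0.2209, 0.0047]
tool_rot: [-179.9, 0.1, 20.9]
force: [0.1, 0.0, 0.1]
grip_width: 0.0551
```

{"fn": "servo_tool", "kwargs": {"commands": [0,0,0,0,0,0,0,0,0,0,0,0,0,0,0,0,0,0,0,0,0,0,0,0,0,0,0,0,0,0], "jaw": 10}}

```text
time_s: 5.9
tool_pos: [0.6354, -0.2218, 0.0061]
tool_rot: [180.0, -0.1, 20.9]
force: [0.3, -0.7, -0.6]
grip_width: 0.023
```

{"fn": "servo_tool", "kwargs": {"commands": [0,0,-40,0,0,0,0,0,-50,0,0,0,0,0,-50,0,0,0,0,0,0,0,0,0]}}

```text
time_s: 6.3
tool_pos: [0.6393, -0.2243, 0.154]
tool_rot: [179.5, -0.6, 20.9]
force: [0.9, -1.5, -0.7]
grip_width: 0.0104
```

```bash
cat >> h.py <<'E'
RO=np.array([.5565,.329]); RY=5.5
def slot(x,y):
    a=np.radians(RY); return RO+np.array([[np.cos(a),-np.sin(a)],[np.sin(a),np.cos(a)]])@np.array([x,y])
E
python3 - <<'E'
from h import *
C,p,d=shot('wrist','w4')
t=slot(-.016,.072); print(t)
plan([*t,0.15],down(185.5))
E
```

```text
[0.5337 0.3991]
from [ 0.6375 -0.2232  0.1501] rows 21 total tool mm [ 125.1 -618.5   -1.9] rotvec [   0.61    0.31 -164.6 ]
  6.0, -29.5, -0.1 , 0.03, 0.01, -7.84
  9.9, -28.4, -0.1 , 0.03, 0.01, -7.84
  13.7, -26.7, -0.1 , 0.03, 0.01, -7.84
  17.2, -24.6, -0.0 , 0.03, 0.01, -7.84
  20.4, -22.1, -0.0 , 0.03, 0.01, -7.84
  23.2, -19.1, -0.0 , 0.03, 0.01, -7.84
  25.6, -15.7, 0.0 , 0.03, 0.01, -7.84
  27.5, -12.1, 0.0 , 0.03, 0.01, -7.84
  28.9, -8.2, 0.0 , 0.03, 0.01, -7.84
  29.8, -4.2, 0.0 , 0.03, 0.01, -7.84
  30.0, -0.1, 0.1 , 0.03, 0.01, -7.84
  29.8, 4.0, 0.1 , 0.03, 0.01, -7.84
  29.0, 8.0, 0.1 , 0.03, 0.01, -7.84
  27.6, 11.9, 0.1 , 0.03, 0.01, -7.84
  25.7, 15.5, 0.1 , 0.03, 0.01, -7.84
  23.3, 18.9, 0.1 , 0.03, 0.01, -7.84
  20.6, 21.9, 0.1 , 0.03, 0.01, -7.84
  17.4, 24.5, 0.1 , 0.03, 0.01, -7.84
  13.9, 26.7, 0.0 , 0.03, 0.01, -7.84
  10.1, 28.3, 0.0 , 0.03, 0.01, -7.84
  6.1, 29.4, 0.0 , 0.03, 0.01, -7.84
```

View pics/w4.png

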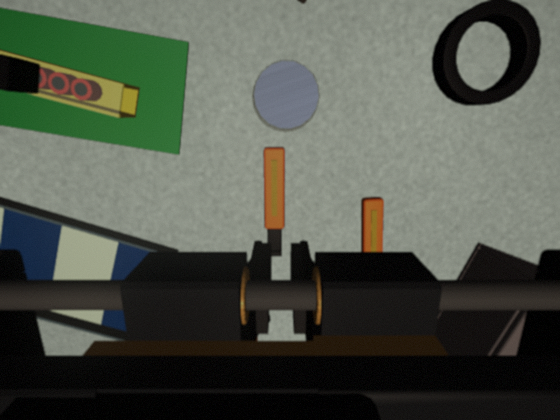

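Run:
```python
from h import *
levers('wrist','w4')
o=monitor.get_obs();print(o['time_s'],o['tool_rot'])
plan([0.636,-0.2195,0.02],down(21))
```

```text
comp px [129. 100.] centre 667.5 -55.8 LxW 25.3 14.9 dir 5.2 mod180
comp px [274. 188.] centre 634.3 -217.6 LxW 85.0 19.3 dir 21.0 mod180
comp px [372. 225.] centre 634.6 -330.7 LxW 60.3 20.5 dir 24.8 mod180
comp px [243. 305.] centre 495.9 -231.1 LxW 52.2 3.5 dir 19.1 mod180
comp px [319. 304.] centre 527.4 -312.7 LxW 53.5 3.5 dir 22.6 mod180
6.35 [179.7295  -0.3878  20.9021]
from [ 0.6375 -0.2232  0.1501] rows 3 total tool mm [ -0.9  -4.6 130.1] rotvec [ 0.27 -0.39 -0.1 ]
  -0.3, -1.5, 43.4 , 0.09, -0.13, -0.03
  -0.2, -1.5, 43.4 , 0.09, -0.13, -0.03
  -0.1, -1.4, 43.4 , 0.09, -0.13, -0.03
```

{"fn": "servo_tool", "kwargs": {"commands": [0,-1,0,0,0,0,0,0,0,0,0,0,0,0,0,0,0,0,0,-1,30,0,0,0,0,0,35,0,0,0,0,0,40,0,0,0,0,0,35,0,0,0,0,0,0,0,0,0], "jaw": 50}}

```text
time_s: 7.15
tool_pos: [0.6292, -0.2177, -0.0013]
tool_rot: [-179.6, 0.6, 20.9]
force: [-0.2, -0.0, -1.1]
grip_width: 0.05
```

{"fn": "servo_tool", "kwargs": {"commands": [0,0,0,0,0,0,0,0,0,0,0,0,0,0,0,0,0,0,0,0,0,0,0,0,0,0,0,0,0,0,0,0,0,0,0,0,0,0,0,0,0,0,0,0,0,0,0,0], "jaw": 10}}

```text
time_s: 7.95
tool_pos: [0.6343, -0.2198, 0.0054]
tool_rot: [-180.0, -0.0, 20.9]
force: [-0.5, -0.7, -0.3]
grip_width: 0.0104
```

{"fn": "servo_tool", "kwargs": {"commands": [0,0,-15,0,0,0,0,0,-25,0,0,0,0,0,-40,0,0,0,0,0,-40,0,0,0,0,0,-25,0,0,0,0,0,0,0,0,0]}}

```text
time_s: 8.55
tool_pos: [0.6369, -0.2216, 0.1565]
tool_rot: [179.7, -0.4, 20.9]
force: [0.4, -0.1, -0.4]
grip_width: 0.0102
```

Run:
```python
from h import *
C,p,d=shot('wrist','w5');print(monitor.get_obs()['tool_rot'])
t=slot(-.016,.072); print(t)
plan([*t,0.15],down(185.5))
```

```text
[179.8414  -0.247   20.8976]
[0.5337 0.3991]
from [ 0.6356 -0.2208  0.1537] rows 21 total tool mm [ 125.8 -615.5    2.5] rotvec [   0.39    0.18 -164.6 ]
  6.0, -29.3, 0.1 , 0.02, 0.01, -7.84
  9.9, -28.2, 0.1 , 0.02, 0.01, -7.84
  13.7, -26.6, 0.1 , 0.02, 0.01, -7.84
  17.2, -24.5, 0.2 , 0.02, 0.01, -7.84
  20.4, -21.9, 0.2 , 0.02, 0.01, -7.84
  23.2, -18.9, 0.2 , 0.02, 0.01, -7.84
  25.5, -15.6, 0.2 , 0.02, 0.01, -7.84
  27.4, -12.0, 0.2 , 0.02, 0.01, -7.84
  28.8, -8.1, 0.2 , 0.02, 0.01, -7.84
  29.6, -4.1, 0.2 , 0.02, 0.01, -7.84
  29.9, -0.0, 0.2 , 0.02, 0.01, -7.84
  29.6, 4.0, 0.2 , 0.02, 0.01, -7.84
  28.8, 8.1, 0.2 , 0.02, 0.01, -7.84
  27.4, 11.9, 0.2 , 0.02, 0.01, -7.84
  25.6, 15.5, 0.2 , 0.02, 0.01, -7.84
  23.2, 18.9, 0.2 , 0.02, 0.01, -7.84
  20.4, 21.9, 0.2 , 0.02, 0.01, -7.84
  17.2, 24.4, 0.2 , 0.02, 0.01, -7.84
  13.7, 26.6, 0.2 , 0.02, 0.01, -7.84
  10.0, 28.2, 0.2 , 0.02, 0.01, -7.84
  6.1, 29.3, 0.2 , 0.02, 0.01, -7.84
```

View pics/w5.png

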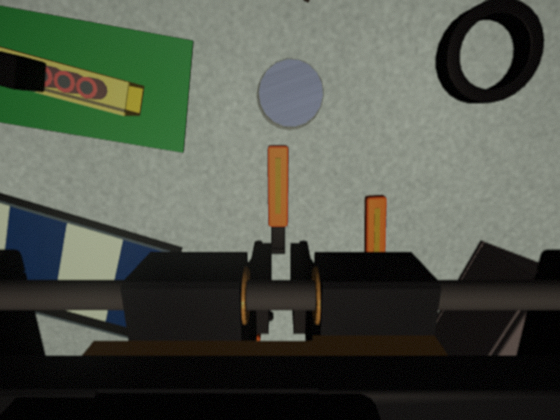

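Run:
```python
from h import *
c=camera_info('wrist');K=c['camera_matrix'];T=c['T_tool_cam']
for f in ['w5','w3']:
    d=np.load(f'pics/{f}_d.npy')
    cols=[262,300] if f=='w5' else [222,340]
    for u in cols:
        for v in [243,248,255,265,280,300,320]:
            z=d[v,u]; P=T@np.array([(u-K[0,2])/K[0,0]*z,(v-K[1,2])/K[1,1]*z,z,1]); print(f,u,v,round(float(z),3),P[:3].round(4))
C=cam('wrist');d=np.load('pics/w5_d.npy')
for u,v in [(278,190),(290,90),(278,215),(100,200)]:
    z=d[v,u]; Kk,k,R,t=C; print(u,v,R.T@(np.array([(u-K[0,2])/K[0,0]*z,(v-K[1,2])/K[1,1]*z,z])-t))
```

```text
w5 262 243 0.378 [-0.0696 -0.0214  0.1549]
w5 262 248 0.168 [ 0.0088 -0.0097 -0.041 ]
w5 262 255 0.159 [ 0.0089 -0.0092 -0.0497]
w5 262 265 0.149 [ 0.0089 -0.0086 -0.0605]
w5 262 280 0.088 [ 0.0322 -0.0052 -0.1166]
w5 262 300 0.084 [ 0.0292 -0.005  -0.1217]
w5 262 320 0.13 [-0.0038 -0.0076 -0.0834]
w5 300 243 0.17 [ 0.0103  0.0099 -0.0379]
w5 300 248 0.164 [ 0.0102  0.0096 -0.0442]
w5 300 255 0.16 [ 0.0084  0.0093 -0.0486]
w5 300 265 0.15 [ 0.0086  0.0087 -0.0599]
w5 300 280 0.089 [ 0.032   0.005  -0.1164]
w5 300 300 0.084 [ 0.0297  0.0047 -0.1225]
w5 300 320 0.13 [-0.0038  0.0075 -0.0834]
w3 222 243 0.174 [ 0.0087 -0.0313 -0.0339]
w3 222 248 0.168 [ 0.0086 -0.0302 -0.0406]
w3 222 255 0.161 [ 0.0084 -0.0288 -0.0485]
w3 222 265 0.155 [ 0.0063 -0.0278 -0.0551]
w3 222 280 0.089 [ 0.0318 -0.0161 -0.116 ]
w3 222 300 0.085 [ 0.0292 -0.0153 -0.1216]
w3 222 320 0.296 [-0.1048 -0.0529  0.0595]
w3 340 243 0.175 [ 0.0083  0.0316 -0.0331]
w3 340 248 0.168 [ 0.0087  0.0303 -0.0407]
w3 340 255 0.16 [ 0.0087  0.0288 -0.0494]
w3 340 265 0.153 [ 0.0072  0.0275 -0.0571]
w3 340 280 0.088 [ 0.0324  0.0157 -0.1172]
w3 340 300 0.085 [ 0.0289  0.0152 -0.1213]
w3 340 320 0.295 [-0.1045  0.0534  0.059 ]
278 190 [ 0.6319 -0.2197  0.0123]
290 90 [ 0.7248 -0.1949  0.0739]
278 215 [ 0.6061 -0.2295  0.0126]
100 200 [ 0.5483 -0.0409 -0.0014]
```

Run:
```python
from h import *
C,p,d=shot('scene','s1'); P,R=pose()
print(P,w2px(C,P),w2px(C,P+[0,0,.034]))
u,v=w2px(C,P).astype(int)
b=p[max(0,v-80):v+60,u-70:u+70,::-1].copy(); b=cv2.resize(b,None,fx=4,fy=4,interpolation=cv2.INTER_CUBIC)
q=w2px(C,P)-[u-70,max(0,v-80)]
cv2.drawMarker(b,tuple((q*4).astype(int).tolist()),(0,255,255),0,20,1)
cv2.imwrite('pics/s1c.png',b)
```

```text
[ 0.6346 -0.22    0.1515] [289.4027 217.1183] [289.3567 206.0102]
```

View pics/s1c.png

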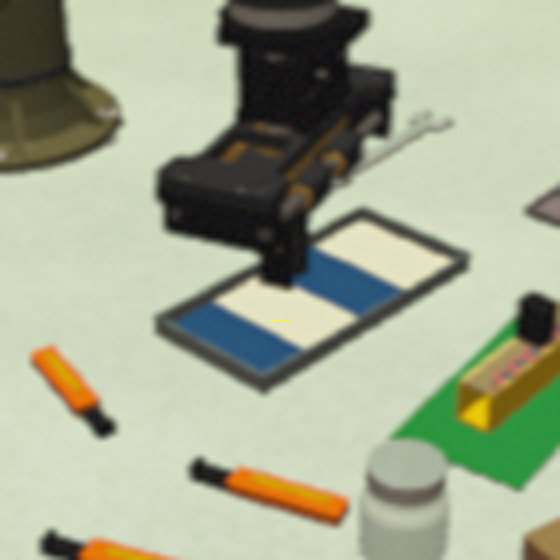

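Run:
```python
from h import *
cat=None
d=np.load('pics/w5_d.npy'); c=camera_info('wrist');K=c['camera_matrix'];T=c['T_tool_cam']
for u in (258,264,267,296,300,304):
    for v in range(238,247):
        z=d[v,u]
        if z<.2: 
            P=T@np.array([(u-K[0,2])/K[0,0]*z,(v-K[1,2])/K[1,1]*z,z,1]); print(u,v,P[:3].round(4)); break
plan([0.636,-0.2195,0.015],down(21))
```

```text
258 241 [ 0.01   -0.0121 -0.0345]
264 243 [ 0.0088 -0.0089 -0.0343]
267 238 [ 0.0758 -0.0003 -0.1961]
296 243 [ 0.0083  0.0081 -0.0332]
300 241 [ 0.0103  0.0101 -0.0352]
304 241 [ 0.0107  0.0121 -0.0363]
from [ 0.6346 -0.22    0.1515] rows 4 total tool mm [  1.3  -0.1 136.5] rotvec [ 0.04 -0.09 -0.09]
  0.3, -0.0, 34.1 , 0.01, -0.02, -0.02
  0.3, -0.0, 34.1 , 0.01, -0.02, -0.02
  0.4, -0.0, 34.1 , 0.01, -0.02, -0.02
  0.4, -0.0, 34.1 , 0.01, -0.02, -0.02
```

{"fn": "servo_tool", "kwargs": {"commands": [0,0,0,0,0,0,0,0,0,0,0,0,0,0,20,0,0,0,0,0,35,0,0,0,0,0,40,0,0,0,0,0,35,0,0,0,0,0,20,0,0,0,0,0,15,0,0,0,0,0,0,0,0,0,0,0,0,0,0,0], "jaw": 50}}

```text
time_s: 9.65
tool_pos: [0.6346, -0.2202, -0.0143]
tool_rot: [180.0, -0.0, 20.9]
force: [-0.1, -0.0, 0.6]
grip_width: 0.0497
```

{"fn": "servo_tool", "kwargs": {"commands": [0,0,5,0,0,0,0,0,4,0,0,0,0,0,0,0,0,0,0,0,0,0,0,0]}}

```text
time_s: 10.05
tool_pos: [0.6344, -0.2198, -0.0234]
tool_rot: [180.0, -0.0, 20.9]
force: [0.0, 0.2, 0.8]
grip_width: 0.05
```

{"fn": "servo_tool", "kwargs": {"commands": [0,0,3,0,0,0,0,0,2,0,0,0,0,0,0,0,0,0,0,0,0,0,0,0]}}

```text
time_s: 10.45
tool_pos: [0.6342, -0.2198, -0.0288]
tool_rot: [-180.0, 0.0, 20.9]
force: [0.7, -0.4, 0.0]
grip_width: 0.0501
```

{"fn": "servo_tool", "kwargs": {"commands": [0,0,0,0,0,0,0,0,0,0,0,0,0,0,0,0,0,0,0,0,0,0,0,0,0,0,0,0,0,0,0,0,0,0,0,0,0,0,0,0,0,0,0,0,0,0,0,0], "jaw": 10}}

```text
time_s: 11.25
tool_pos: [0.6343, -0.2198, -0.0286]
tool_rot: [-180.0, -0.0, 20.9]
force: [0.4, -0.5, 0.9]
grip_width: 0.0217
```

{"fn": "servo_tool", "kwargs": {"commands": [0,0,-10,0,0,0,0,0,-20,0,0,0,0,0,-30,0,0,0,0,0,-40,0,0,0,0,0,-30,0,0,0,0,0,0,0,0,0]}}

```text
time_s: 11.85
tool_pos: [0.6374, -0.2216, 0.1076]
tool_rot: [179.7, -0.4, 20.9]
force: [0.2, -0.8, 0.2]
grip_width: 0.0216
```

Run:
```python
from h import *
print(monitor.get_obs()['grip_width'])
t=slot(-.016,.072); print(t)
plan([*t,0.10],down(185.5))
```

```text
0.021560987629244573
[0.5337 0.3991]
from [ 0.6374 -0.2216  0.1076] rows 21 total tool mm [ 124.4 -617.     5.2] rotvec [   0.7     0.36 -164.61]
  5.9, -29.4, 0.2 , 0.03, 0.02, -7.84
  9.9, -28.3, 0.3 , 0.03, 0.02, -7.84
  13.6, -26.7, 0.3 , 0.03, 0.02, -7.84
  17.2, -24.6, 0.3 , 0.03, 0.02, -7.84
  20.3, -22.0, 0.3 , 0.03, 0.02, -7.84
  23.2, -19.0, 0.3 , 0.03, 0.02, -7.84
  25.5, -15.7, 0.4 , 0.03, 0.02, -7.84
  27.4, -12.1, 0.4 , 0.03, 0.02, -7.84
  28.8, -8.2, 0.4 , 0.03, 0.02, -7.84
  29.7, -4.2, 0.4 , 0.03, 0.02, -7.84
  30.0, -0.1, 0.4 , 0.03, 0.02, -7.84
  29.7, 4.0, 0.4 , 0.03, 0.02, -7.84
  28.9, 8.0, 0.4 , 0.03, 0.02, -7.84
  27.5, 11.9, 0.4 , 0.03, 0.02, -7.84
  25.7, 15.5, 0.4 , 0.03, 0.02, -7.84
  23.3, 18.9, 0.4 , 0.03, 0.02, -7.84
  20.5, 21.9, 0.4 , 0.03, 0.02, -7.84
  17.3, 24.4, 0.4 , 0.03, 0.02, -7.84
  13.8, 26.6, 0.4 , 0.03, 0.02, -7.84
  10.1, 28.2, 0.4 , 0.03, 0.02, -7.84
  6.1, 29.3, 0.4 , 0.03, 0.02, -7.84
```

{"fn": "servo_tool", "kwargs": {"commands": [6,-29,0,0,0,-7.84,10,-28,0,0,0,-7.84,14,-27,0,0,0,-7.84,17,-25,0,0,0,-7.84,20,-22,0,0,0,-7.84,23,-19,0,0,0,-7.84,26,-16,0,0,0,-7.84,27,-12,0,0,0,-7.84,29,-8,0,0,0,-7.84,30,-4,0,0,0,-7.84]}}

```text
time_s: 12.85
tool_pos: [0.584, 0.077, 0.1011]
tool_rot: [-180.0, -0.0, 99.6]
force: [0.6, -0.1, -0.3]
grip_width: 0.0219
```

{"fn": "servo_tool", "kwargs": {"commands": [30,0,0,0,0,-7.84,30,4,0,0,0,-7.84,29,8,0,0,0,-7.84,28,12,0,0,0,-7.84,26,15,0,0,0,-7.84,23,19,0,0,0,-7.84,20,22,0,0,0,-7.84,17,24,0,0,0,-7.84,14,27,0,0,0,-7.84,10,28,0,0,0,-7.84]}}

```text
time_s: 13.85
tool_pos: [0.5347, 0.3727, 0.1009]
tool_rot: [-180.0, -0.0, 178.0]
force: [-0.1, 0.0, -0.2]
grip_width: 0.0217
```

{"fn": "servo_tool", "kwargs": {"commands": [6,29,0,0,0,-7.84,0,0,0,0,0,0,0,0,0,0,0,0,0,0,0,0,0,0]}}

```text
time_s: 14.25
tool_pos: [0.5312, 0.3992, 0.101]
tool_rot: [-179.9, -0.0, -174.6]
force: [-0.5, -0.4, 0.1]
grip_width: 0.0217
```

Run:
```python
from h import *
C,p,d=shot('wrist','w6'); 
for y in (.072,.024): 
    print([w2px(C,[*slot(x,y),.005]).round() for x in (-.075,0,.075)])
t=slot(-.016,.072); print(t)
plan([*t,0.0],down(185.5))
```

```text
[array([280., 137.]), array([281., 219.]), array([281., 290.])]
[array([225., 137.]), array([229., 219.]), array([233., 290.])]
[0.5337 0.3991]
from [0.5314 0.3991 0.1012] rows 3 total tool mm [ -2.3  -0.  101.2] rotvec [-0.07  0.   -0.12]
  -0.8, -0.0, 33.7 , -0.02, 0.00, -0.04
  -0.8, -0.0, 33.7 , -0.02, 0.00, -0.04
  -0.8, -0.0, 33.7 , -0.02, 0.00, -0.04
```

View pics/w6.png

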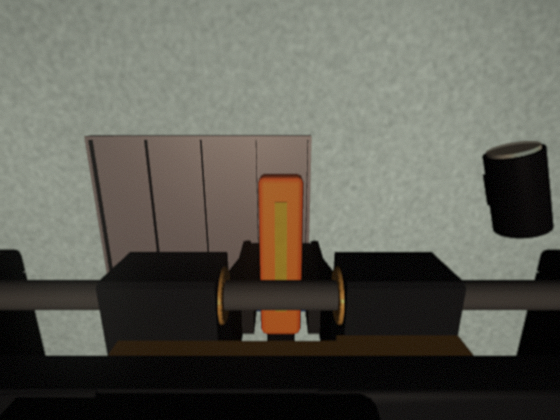

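{"fn": "servo_tool", "kwargs": {"commands": [-1,1,15,0,0,0,-1,1.5,30,0,0,0,0,0,35,0,0,0,0,0,25,0,0,0,0,0,10,0,0,0,0,0,0,0,0,0,0,0,0,0,0,0]}}

```text
time_s: 15.0
tool_pos: [0.5333, 0.404, -0.0127]
tool_rot: [180.0, 0.1, -174.5]
force: [-0.6, -0.6, -0.2]
grip_width: 0.0214
```

{"fn": "servo_tool", "kwargs": {"commands": [0,0,4,0,0,0,0,0,3,0,0,0,0,0,0,0,0,0,0,0,0,0,0,0]}}

```text
time_s: 15.4
tool_pos: [0.5325, 0.404, -0.0203]
tool_rot: [180.0, 0.0, -174.4]
force: [0.4, -0.7, -0.7]
grip_width: 0.0214
```

```bash
sed -i 's/RO=np.array(.*/RO=np.array([.5565,.3315]); RY=5.5/' h.py
python3 - <<'E'
from h import *
C,p,d=shot('wrist','w7'); print(monitor.get_obs()['grip_width'])
E
```

```text
0.02164347876904371
```

View pics/w7.png

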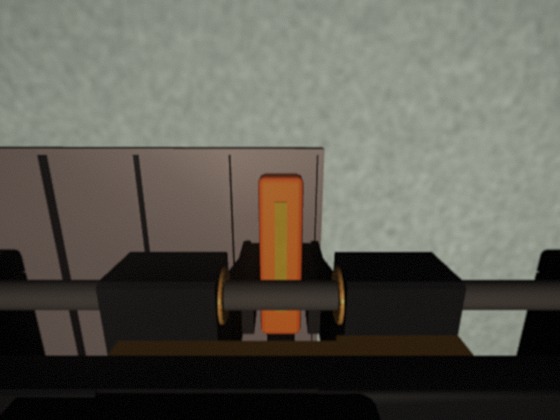

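{"fn": "servo_tool", "kwargs": {"commands": [0,-1,2,0,0,0,0,-1,0,0,0,0,0,0,0,0,0,0]}}

```text
time_s: 15.75
tool_pos: [0.5326, 0.4015, -0.0227]
tool_rot: [-180.0, -0.0, -174.5]
force: [-0.5, 0.4, -1.0]
grip_width: 0.0219
```

{"fn": "servo_tool", "kwargs": {"commands": [0,0,0,0,0,0,0,0,0,0,0,0,0,0,0,0,0,0,0,0,0,0,0,0,0,0,-10,0,0,0,0,0,-20,0,0,0,0,0,-30,0,0,0,0,0,-40,0,0,0,0,0,-40,0,0,0,0,0,0,0,0,0], "jaw": 34}}

```text
time_s: 16.75
tool_pos: [0.5363, 0.4046, 0.1259]
tool_rot: [179.6, 0.6, -174.5]
force: [0.5, 0.0, 0.5]
grip_width: 0.0342
```

Run:
```python
from h import *
C,p,d=shot('wrist','w8'); levers('wrist','w8',.003)
C,p,d=shot('top','t1'); levers('top','t1')
plan([.625,-.339,.06],down(24.5))
```

```text
comp px [276. 184.] centre 525.5 399.0 LxW 85.4 20.4 dir 5.5 mod180
comp px [366. 289.] centre 623.4 501.0 LxW 25.0 3.8 dir 14.7 mod180
comp px [195. 302.] centre 656.3 325.9 LxW 52.5 5.1 dir 2.6 mod180
comp px [366. 313.] centre 653.4 506.3 LxW 24.4 4.8 dir 3.5 mod180
comp px [345. 158.] centre 625.2 -339.4 LxW 85.6 19.6 dir 24.1 mod180
comp px [ 80. 194.] centre 530.6 401.5 LxW 87.4 22.2 dir 5.8 mod180
comp px [313. 233.] centre 415.8 -246.3 LxW 85.3 18.4 dir 167.8 mod180
from [0.5335 0.4025 0.1198] rows 21 total tool mm [ -19.2 -747.    58.2] rotvec [  0.29  -0.14 161.05]
  -0.9, -35.6, 2.8 , 0.01, -0.01, 7.67
  -5.7, -35.1, 2.8 , 0.01, -0.01, 7.67
  -10.3, -34.1, 2.8 , 0.01, -0.01, 7.67
  -14.7, -32.4, 2.8 , 0.01, -0.01, 7.67
  -18.9, -30.1, 2.8 , 0.01, -0.01, 7.67
  -22.8, -27.3, 2.8 , 0.01, -0.01, 7.67
  -26.2, -24.0, 2.8 , 0.01, -0.01, 7.67
  -29.2, -20.3, 2.8 , 0.01, -0.01, 7.67
  -31.7, -16.2, 2.8 , 0.01, -0.01, 7.67
  -33.5, -11.9, 2.9 , 0.01, -0.01, 7.67
  -34.8, -7.3, 2.9 , 0.01, -0.01, 7.67
  -35.5, -2.6, 2.9 , 0.01, -0.01, 7.67
  -35.5, 2.2, 2.9 , 0.01, -0.01, 7.67
  -34.9, 6.9, 2.9 , 0.01, -0.01, 7.67
  -33.7, 11.5, 2.9 , 0.01, -0.01, 7.67
  -31.8, 15.9, 2.9 , 0.01, -0.01, 7.67
  -29.4, 20.0, 2.9 , 0.01, -0.01, 7.67
  -26.5, 23.7, 2.9 , 0.01, -0.01, 7.67
  -23.1, 27.1, 2.9 , 0.01, -0.01, 7.67
  -19.3, 29.9, 2.9 , 0.01, -0.01, 7.67
  -15.1, 32.2, 2.9 , 0.01, -0.01, 7.67
```

View pics/w8.png

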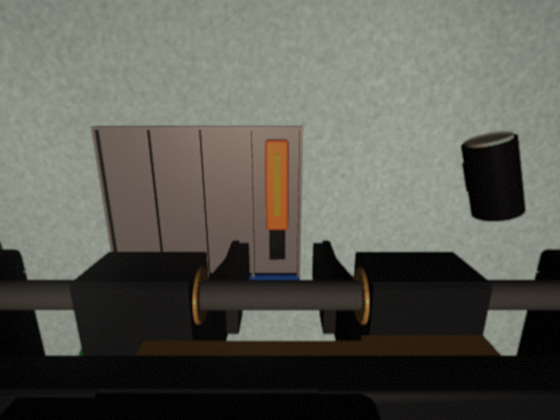

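{"fn": "servo_tool", "kwargs": {"commands": [-1,-36,3,0,0,7.67,-6,-35,3,0,0,7.67,-10,-34,3,0,0,7.67,-15,-32,3,0,0,7.67,-19,-30,3,0,0,7.67,-23,-27,3,0,0,7.67,-26,-24,3,0,0,7.67,-29,-20,3,0,0,7.67,-32,-16,3,0,0,7.67,-34,-12,3,0,0,7.67], "jaw": 50}}

```text
time_s: 17.85
tool_pos: [0.5764, 0.0475, 0.086]
tool_rot: [-179.9, -0.0, 108.5]
force: [0.5, -0.1, 0.1]
grip_width: 0.0501
```

{"fn": "servo_tool", "kwargs": {"commands": [-35,-7,3,0,0,7.67,-35,-3,3,0,0,7.67,-35,2,3,0,0,7.67,-35,7,3,0,0,7.67,-34,12,3,0,0,7.67,-32,16,3,0,0,7.67,-29,20,3,0,0,7.67,-26,24,3,0,0,7.67,-23,27,3,0,0,7.67,-19,30,3,0,0,7.67]}}

```text
time_s: 18.85
tool_pos: [0.6213, -0.304, 0.0557]
tool_rot: [-179.9, 0.1, 31.8]
force: [1.1, 0.2, -0.6]
grip_width: 0.0502
```

{"fn": "servo_tool", "kwargs": {"commands": [-15,32,0,0,0,7.67,6,0,0,0,0,0,0,0,0,0,0,0,0,0,0,0,0,0]}}

```text
time_s: 19.25
tool_pos: [0.6319, -0.3338, 0.0561]
tool_rot: [-179.9, 0.0, 24.6]
force: [0.6, 0.7, 0.2]
grip_width: 0.05
```

Run:
```python
from h import *
C,p,d=shot('wrist','w9'); levers('wrist','w9')
plan([.6305,-.337,-.019],down(24.5))
```

```text
comp px [284. 223.] centre 624.7 -339.9 LxW 86.6 20.4 dir 24.2 mod180
comp px [399. 306.] centre 602.2 -454.8 LxW 34.1 4.6 dir 24.9 mod180
comp px [163. 313.] centre 512.1 -280.0 LxW 16.4 3.5 dir 26.1 mod180
from [ 0.6322 -0.3336  0.0565] rows 2 total tool mm [-2.9  2.5 75.5] rotvec [-0.12  0.    0.13]
  -1.4, 1.3, 37.8 , -0.06, 0.00, 0.07
  -1.4, 1.2, 37.8 , -0.06, 0.00, 0.07
```

View pics/w9.png

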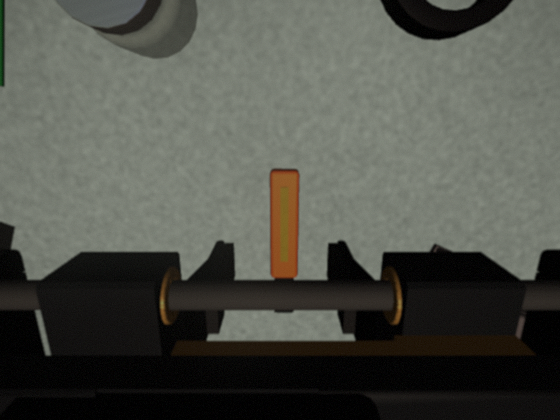

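{"fn": "servo_tool", "kwargs": {"commands": [-1,1,15,0,0,0,-1,1,25,0,0,0,-1,0.5,25,0,0,0,0,0,12,0,0,0,0,0,5,0,0,0,0,0,3,0,0,0,0,0,0,0,0,0,0,0,0,0,0,0]}}

```text
time_s: 20.1
tool_pos: [0.6311, -0.3397, -0.0265]
tool_rot: [179.9, -0.1, 24.5]
force: [0.4, 0.6, 0.0]
grip_width: 0.05
```

{"fn": "servo_tool", "kwargs": {"commands": [0,0,0,0,0,0,0,0,0,0,0,0,0,0,0,0,0,0,0,0,0,0,0,0,0,0,0,0,0,0,0,0,0,0,0,0,0,0,0,0,0,0], "jaw": 10}}

```text
time_s: 20.8
tool_pos: [0.6303, -0.3392, -0.0275]
tool_rot: [-180.0, -0.0, 24.5]
force: [-0.9, 1.6, 1.3]
grip_width: 0.0213
```

{"fn": "servo_tool", "kwargs": {"commands": [0,0,-10,0,0,0,0,0,-20,0,0,0,0,0,-30,0,0,0,0,0,-40,0,0,0,0,0,-30,0,0,0,0,0,0,0,0,0]}}

```text
time_s: 21.4
tool_pos: [0.6333, -0.3422, 0.1103]
tool_rot: [179.5, -0.4, 24.5]
force: [0.3, 0.5, -1.5]
grip_width: 0.0216
```

Run:
```python
from h import *
print(monitor.get_obs()['grip_width'])
t=slot(-.017,.024); print(t)
plan([*t,0.10],down(185.5))
```

```text
0.02160076272446176
[0.5373 0.3538]
from [ 0.6333 -0.3422  0.1103] rows 21 total tool mm [ 200.7 -673.3    5.8] rotvec [   0.68    0.62 -161.03]
  9.6, -32.1, 0.3 , 0.03, 0.03, -7.67
  13.8, -30.5, 0.3 , 0.03, 0.03, -7.67
  17.7, -28.4, 0.3 , 0.03, 0.03, -7.67
  21.3, -25.8, 0.3 , 0.03, 0.03, -7.67
  24.6, -22.7, 0.4 , 0.03, 0.03, -7.67
  27.4, -19.2, 0.4 , 0.03, 0.03, -7.67
  29.7, -15.4, 0.4 , 0.03, 0.03, -7.67
  31.5, -11.3, 0.4 , 0.03, 0.03, -7.67
  32.7, -7.0, 0.5 , 0.03, 0.03, -7.67
  33.4, -2.6, 0.5 , 0.03, 0.03, -7.67
  33.4, 1.9, 0.5 , 0.03, 0.03, -7.67
  32.8, 6.4, 0.5 , 0.03, 0.03, -7.67
  31.7, 10.7, 0.5 , 0.03, 0.03, -7.67
  30.0, 14.8, 0.5 , 0.03, 0.03, -7.67
  27.7, 18.7, 0.5 , 0.03, 0.03, -7.67
  25.0, 22.2, 0.5 , 0.03, 0.03, -7.67
  21.8, 25.4, 0.5 , 0.03, 0.03, -7.67
  18.2, 28.0, 0.5 , 0.03, 0.03, -7.67
  14.3, 30.2, 0.5 , 0.03, 0.03, -7.67
  10.2, 31.9, 0.5 , 0.03, 0.03, -7.67
  5.8, 32.9, 0.5 , 0.03, 0.03, -7.67
```

{"fn": "servo_tool", "kwargs": {"commands": [10,-32,0,0,0,-7.67,14,-30,0,0,0,-7.67,18,-28,0,0,0,-7.67,21,-26,0,0,0,-7.67,25,-23,0,0,0,-7.67,27,-19,0,0,0,-7.67,30,-15,0,0,0,-7.67,31,-11,0,0,0,-7.67,33,-7,0,0,0,-7.67,33,-3,0,0,0,-7.67]}}

```text
time_s: 22.4
tool_pos: [0.5853, -0.0077, 0.1031]
tool_rot: [179.9, -0.0, 101.5]
force: [0.1, 0.7, -0.2]
grip_width: 0.0221
```

{"fn": "servo_tool", "kwargs": {"commands": [33,2,0,0,0,-7.67,33,6,0,0,0,-7.67,32,11,0,0,0,-7.67,30,15,0,0,0,-7.67,28,19,0,0,0,-7.67,25,22,0,0,0,-7.67,22,25,0,0,0,-7.67,18,28,0,0,0,-7.67,14,30,0,0,0,-7.67,10,32,0,0,0,-7.67]}}

```text
time_s: 23.4
tool_pos: [0.5399, 0.3232, 0.103]
tool_rot: [-180.0, 0.0, 178.2]
force: [1.3, 1.1, -0.6]
grip_width: 0.0217
```

{"fn": "servo_tool", "kwargs": {"commands": [6,33,0,0,0,-7.67,0,0,0,0,0,0,0,0,0,0,0,0,0,0,0,0,0,0]}}

```text
time_s: 23.8
tool_pos: [0.536, 0.3538, 0.1026]
tool_rot: [-179.9, 0.0, -174.6]
force: [-0.2, -1.2, -0.3]
grip_width: 0.0216
```

Run:
```python
from h import *
C,p,d=shot('wrist','w10'); 
t=slot(-.017,.024); print(t)
plan([*t,0.0],down(185.5))
for y in (.072,.024,-.024): 
    print([w2px(C,[*slot(x,y),.005]).round() for x in (-.075,0,.075)])
```

```text
[0.5373 0.3538]
from [0.5361 0.3536 0.1026] rows 3 total tool mm [ -1.2   0.1 102.6] rotvec [-0.06  0.03 -0.13]
  -0.4, 0.0, 34.2 , -0.02, 0.01, -0.04
  -0.4, 0.0, 34.2 , -0.02, 0.01, -0.04
  -0.4, 0.0, 34.2 , -0.02, 0.01, -0.04
[array([335., 136.]), array([332., 218.]), array([329., 289.])]
[array([281., 137.]), array([281., 218.]), array([281., 289.])]
[array([226., 137.]), array([230., 218.]), array([233., 289.])]
```

View pics/w10.png

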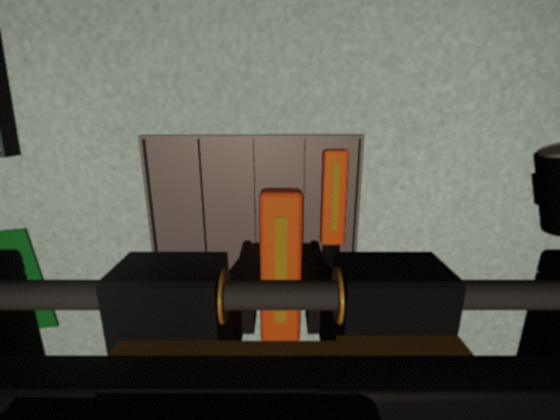

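{"fn": "servo_tool", "kwargs": {"commands": [-1,-1,15,0,0,0,0,0,30,0,0,0,0,0,35,0,0,0,0,0,25,0,0,0,0,0,10,0,0,0,0,0,5,0,0,0,0,0,4,0,0,0,0,0,0,0,0,0,0,0,0,0,0,0]}}

```text
time_s: 24.75
tool_pos: [0.5371, 0.3553, -0.0203]
tool_rot: [179.9, 0.1, -174.5]
force: [1.2, -0.9, -0.3]
grip_width: 0.0215
```

{"fn": "servo_tool", "kwargs": {"commands": [0,-1,1,0,0,0,0,0,0,0,0,0,0,0,0,0,0,0]}}

```text
time_s: 25.05
tool_pos: [0.5365, 0.3538, -0.0222]
tool_rot: [180.0, 0.0, -174.5]
force: [-0.1, 0.4, -0.3]
grip_width: 0.0217
```

{"fn": "servo_tool", "kwargs": {"commands": [0,0,0,0,0,0,0,0,0,0,0,0,0,0,0,0,0,0,0,0,0,0,0,0,0,0,-10,0,0,0,0,0,-20,0,0,0,0,0,-30,0,0,0,0,0,-40,0,0,0,0,0,-40,0,0,0,0,0,0,0,0,0], "jaw": 33}}

```text
time_s: 26.05
tool_pos: [0.5403, 0.3563, 0.1256]
tool_rot: [179.6, 0.6, -174.5]
force: [0.3, 0.6, -0.1]
grip_width: 0.033
```

Run:
```python
from h import *
C,p,d=shot('wrist','w11'); levers('wrist','w11',.003)
C,p,d=shot('top','t2'); levers('top','t2')
plan([.47,-.236,.12],down(168))
```

```text
comp px [327. 185.] centre 525.7 398.2 LxW 85.6 21.6 dir 5.7 mod180
comp px [277. 192.] centre 536.4 352.7 LxW 85.7 20.2 dir 4.9 mod180
comp px [364. 289.] centre 627.6 450.6 LxW 25.7 3.8 dir 14.2 mod180
comp px [197. 302.] centre 659.2 279.3 LxW 51.2 4.9 dir 3.9 mod180
comp px [364. 313.] centre 657.2 455.8 LxW 24.4 4.8 dir 3.4 mod180
comp px [ 98. 192.] centre 541.9 353.1 LxW 87.3 19.8 dir 1.8 mod180
comp px [ 81. 200.] centre 513.6 399.7 LxW 53.9 21.9 dir 6.0 mod180
comp px [313. 233.] centre 415.8 -246.3 LxW 85.3 18.4 dir 167.8 mod180
from [0.5372 0.3543 0.1195] rows 14 total tool mm [ 123.9 -581.1   -2. ] rotvec [ 0.13  0.15 17.55]
  8.9, -41.5, -0.1 , 0.01, 0.01, 1.25
  7.9, -41.7, -0.1 , 0.01, 0.01, 1.25
  7.0, -41.9, -0.1 , 0.01, 0.01, 1.25
  6.1, -42.0, -0.1 , 0.01, 0.01, 1.25
  5.2, -42.1, -0.1 , 0.01, 0.01, 1.25
  4.3, -42.2, -0.1 , 0.01, 0.01, 1.25
  3.3, -42.3, -0.1 , 0.01, 0.01, 1.25
  2.4, -42.4, -0.1 , 0.01, 0.01, 1.25
  1.5, -42.4, -0.1 , 0.01, 0.01, 1.25
  0.6, -42.4, -0.1 , 0.01, 0.01, 1.25
  -0.4, -42.4, -0.1 , 0.01, 0.01, 1.25
  -1.3, -42.4, -0.1 , 0.01, 0.01, 1.25
  -2.2, -42.4, -0.1 , 0.01, 0.01, 1.25
  -3.1, -42.3, -0.0 , 0.01, 0.01, 1.25
```

View pics/w11.png

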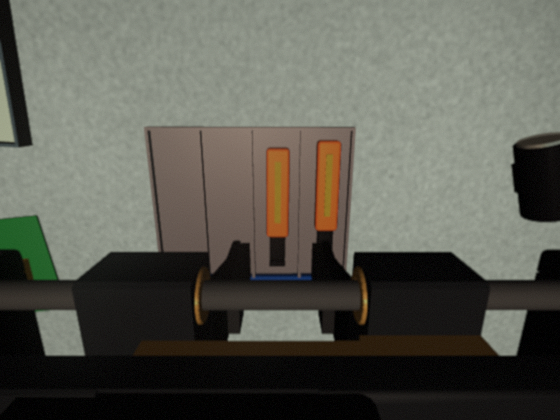

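Run:
```python
from h import *
plan([.43,-.246,.08],down(168))
```

```text
from [0.5372 0.3543 0.1195] rows 14 total tool mm [ 164.8 -587.2   37.9] rotvec [ 0.13  0.15 17.55]
  11.8, -41.9, 2.7 , 0.01, 0.01, 1.25
  10.9, -42.2, 2.7 , 0.01, 0.01, 1.25
  9.9, -42.4, 2.7 , 0.01, 0.01, 1.25
  9.0, -42.6, 2.7 , 0.01, 0.01, 1.25
  8.1, -42.8, 2.7 , 0.01, 0.01, 1.25
  7.1, -43.0, 2.7 , 0.01, 0.01, 1.25
  6.2, -43.1, 2.8 , 0.01, 0.01, 1.25
  5.2, -43.2, 2.8 , 0.01, 0.01, 1.25
  4.3, -43.4, 2.8 , 0.01, 0.01, 1.25
  3.3, -43.4, 2.8 , 0.01, 0.01, 1.25
  2.4, -43.5, 2.8 , 0.01, 0.01, 1.25
  1.4, -43.5, 2.8 , 0.01, 0.01, 1.25
  0.5, -43.6, 2.8 , 0.01, 0.01, 1.25
  -0.5, -43.6, 2.8 , 0.01, 0.01, 1.25
```

{"fn": "servo_tool", "kwargs": {"commands": [12,-42,3,0,0,1.25,11,-42,3,0,0,1.25,10,-42,3,0,0,1.25,9,-43,3,0,0,1.25,8,-43,3,0,0,1.25,7,-43,3,0,0,1.25,6,-43,3,0,0,1.25,5,-43,3,0,0,1.25,4,-43,3,0,0,1.25,3,-43,3,0,0,1.25], "jaw": 50}}

```text
time_s: 27.15
tool_pos: [0.4588, -0.0756, 0.086]
tool_rot: [-180.0, -0.1, 173.0]
force: [0.7, 0.0, 0.2]
grip_width: 0.0501
```

{"fn": "servo_tool", "kwargs": {"commands": [2,-44,3,0,0,1.25,1,-44,3,0,0,1.25,0,-44,3,0,0,1.25,0,-44,0,0,0,1.25,0,0,0,0,0,0,0,0,0,0,0,0]}}

```text
time_s: 27.75
tool_pos: [0.4293, -0.2479, 0.0772]
tool_rot: [180.0, -0.1, 167.9]
force: [0.4, 1.3, -0.3]
grip_width: 0.0497
```

Run:
```python
from h import *
C,p,d=shot('wrist','w12'); levers('wrist','w12')
print(monitor.get_obs()['qpos'])
plan([.4158,-.2463,-.019],down(168))
```

```text
comp px [124.  28.] centre 275.0 -328.7 LxW 39.6 5.3 dir 150.4 mod180
comp px [278. 188.] centre 414.2 -245.6 LxW 86.4 20.5 dir 168.0 mod180
comp px [128. 242.] centre 431.1 -380.3 LxW 25.0 5.3 dir 126.0 mod180
comp px [398. 290.] centre 522.7 -160.0 LxW 19.7 3.6 dir 178.2 mod180
comp px [163. 313.] centre 503.9 -371.7 LxW 17.8 3.9 dir 169.1 mod180
comp px [398. 313.] centre 548.0 -163.1 LxW 18.0 4.3 dir 163.6 mod180
[ -7.3303   4.8968  35.8673 113.5705  -3.2387  62.6343 107.9866]
from [ 0.43   -0.2466  0.0773] rows 3 total tool mm [13.7 -2.8 96.3] rotvec [ 0.05 -0.13  0.05]
  4.6, -0.9, 32.1 , 0.02, -0.04, 0.02
  4.6, -0.9, 32.1 , 0.02, -0.04, 0.02
  4.6, -0.9, 32.1 , 0.02, -0.04, 0.02
```

View pics/w12.png

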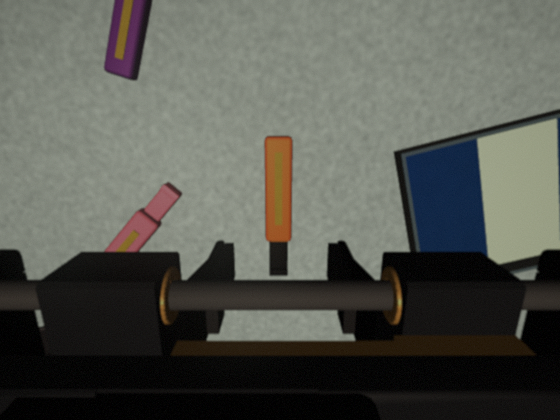

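{"fn": "servo_tool", "kwargs": {"commands": [4,-1,15,0,0,0,5,-1,30,0,0,0,5,0,30,0,0,0,0,0,18,0,0,0,0,0,8,0,0,0,0,0,4,0,0,0,0,0,0,0,0,0,0,0,0,0,0,0]}}

```text
time_s: 28.6
tool_pos: [0.4176, -0.2466, -0.0258]
tool_rot: [180.0, 0.1, 168.1]
force: [-0.2, 0.3, 0.0]
grip_width: 0.0501
```

{"fn": "servo_tool", "kwargs": {"commands": [0,0,0.5,0,0,0,0,0,0,0,0,0,0,0,0,0,0,0,0,0,0,0,0,0,0,0,0,0,0,0,0,0,0,0,0,0,0,0,0,0,0,0], "jaw": 10}}

```text
time_s: 29.3
tool_pos: [0.4167, -0.2467, -0.027]
tool_rot: [180.0, 0.0, 168.0]
force: [-0.1, 0.6, 1.5]
grip_width: 0.0217
```

{"fn": "servo_tool", "kwargs": {"commands": [0,0,-10,0,0,0,0,0,-20,0,0,0,0,0,-30,0,0,0,0,0,-40,0,0,0,0,0,-30,0,0,0,0,0,0,0,0,0]}}

```text
time_s: 29.9
tool_pos: [0.4197, -0.2483, 0.1077]
tool_rot: [-180.0, 0.5, 168.0]
force: [0.7, -0.0, 0.4]
grip_width: 0.0213
```

Run:
```python
from h import *
print(monitor.get_obs()['grip_width'])
t=slot(-.013,-.072); print(t)
plan([*t,0.10],down(185.5))
```

```text
0.021327409433812325
[0.5505 0.2586]
from [ 0.4197 -0.2483  0.1077] rows 12 total tool mm [-22.8 522.9   7.7] rotvec [ -0.09   0.5  -17.46]
  -1.9, 43.6, 0.6 , -0.01, 0.04, -1.46
  -3.0, 43.5, 0.6 , -0.01, 0.04, -1.46
  -4.1, 43.4, 0.7 , -0.01, 0.04, -1.46
  -5.2, 43.3, 0.7 , -0.01, 0.04, -1.46
  -6.3, 43.2, 0.7 , -0.01, 0.04, -1.46
  -7.4, 43.0, 0.7 , -0.01, 0.04, -1.46
  -8.5, 42.8, 0.7 , -0.01, 0.04, -1.46
  -9.6, 42.6, 0.7 , -0.01, 0.04, -1.46
  -10.7, 42.3, 0.7 , -0.01, 0.04, -1.46
  -11.7, 42.0, 0.6 , -0.01, 0.04, -1.46
  -12.8, 41.7, 0.6 , -0.01, 0.04, -1.46
  -13.8, 41.4, 0.6 , -0.01, 0.04, -1.46
```

{"fn": "servo_tool", "kwargs": {"commands": [-2,43,0,0,0,-1.46,-3,43,0,0,0,-1.46,-4,43,0,0,0,-1.46,-5,43,0,0,0,-1.46,-6,43,0,0,0,-1.46,-7,43,0,0,0,-1.46,-9,43,0,0,0,-1.46,-10,43,0,0,0,-1.46,-11,42,0,0,0,-1.46,-12,42,0,0,0,-1.46]}}

```text
time_s: 30.9
tool_pos: [0.5253, 0.1757, 0.1023]
tool_rot: [-180.0, -0.0, -177.3]
force: [1.1, -0.5, -0.2]
grip_width: 0.0216
```

{"fn": "servo_tool", "kwargs": {"commands": [-13,42,0,0,0,-1.46,-14,41,0,0,0,-1.46,0,0,0,0,0,0,0,0,0,0,0,0,0,0,0,0,0,0]}}

```text
time_s: 31.4
tool_pos: [0.5475, 0.2568, 0.1023]
tool_rot: [-179.9, -0.1, -174.5]
force: [0.4, -0.6, -0.6]
grip_width: 0.0217
```

Run:
```python
from h import *
C,p,d=shot('wrist','w13'); 
t=slot(-.013,-.072); print(t)
plan([*t,-.021],down(185.5))
for y in (-.024,-.072): 
    print([w2px(C,[*slot(x,y),.005]).round() for x in (-.075,0,.075)])
```

```text
[0.5505 0.2586]
from [0.5476 0.2566 0.1026] rows 3 total tool mm [ -3.1   1.9 123.6] rotvec [-0.07 -0.04 -0.07]
  -1.0, 0.6, 41.2 , -0.02, -0.01, -0.02
  -1.0, 0.6, 41.2 , -0.02, -0.01, -0.02
  -1.0, 0.6, 41.2 , -0.02, -0.01, -0.02
[array([337., 134.]), array([334., 216.]), array([330., 288.])]
[array([283., 134.]), array([282., 216.]), array([282., 288.])]
```

View pics/w13.png

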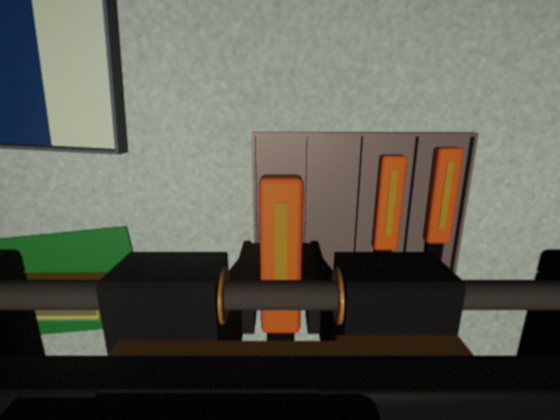

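{"fn": "servo_tool", "kwargs": {"commands": [-2,0,15,0,0,0,-1,0,30,0,0,0,0,0,35,0,0,0,0,0,25,0,0,0,0,0,10,0,0,0,0,0,5,0,0,0,0,0,3,0,0,0,0,0,0,0,0,0,0,0,0,0,0,0]}}

```text
time_s: 32.35
tool_pos: [0.5516, 0.2595, -0.0188]
tool_rot: [179.9, 0.1, -174.4]
force: [-0.0, 1.0, -0.7]
grip_width: 0.0214
```

{"fn": "servo_tool", "kwargs": {"commands": [0,-1,2,0,0,0,0,0,0,0,0,0,0,0,0,0,0,0]}}

```text
time_s: 32.65
tool_pos: [0.5509, 0.2581, -0.0219]
tool_rot: [180.0, 0.0, -174.4]
force: [1.3, 0.1, -0.7]
grip_width: 0.0217
```

{"fn": "servo_tool", "kwargs": {"commands": [0,0,0,0,0,0,0,0,0,0,0,0,0,0,0,0,0,0,0,0,0,0,0,0,0,0,-10,0,0,0,0,0,-20,0,0,0,0,0,-30,0,0,0,0,0,-40,0,0,0,0,0,-40,0,0,0,0,0,0,0,0,0], "jaw": 33}}

```text
time_s: 33.65
tool_pos: [0.555, 0.26, 0.1257]
tool_rot: [179.7, 0.7, -174.4]
force: [1.5, 0.4, -0.2]
grip_width: 0.0332
```

Run:
```python
from h import *
C,p,d=shot('wrist','w14'); levers('wrist','w14',.003)
C,p,d=shot('top','t3'); levers('top','t3')
b=p[110:260,60:300,::-1]; cv2.imwrite('pics/t3c.png',cv2.resize(b,None,fx=3.3,fy=3.3,interpolation=cv2.INTER_CUBIC))
```

```text
comp px [430. 179.] centre 525.8 397.0 LxW 85.8 21.8 dir 5.5 mod180
comp px [278. 185.] centre 544.7 256.9 LxW 85.7 20.3 dir 4.9 mod180
comp px [379. 186.] centre 536.6 350.7 LxW 85.9 21.5 dir 5.0 mod180
comp px [ 61. 269.] centre 650.7 41.3 LxW 62.9 2.2 dir 95.5 mod180
comp px [197. 301.] centre 673.4 183.2 LxW 54.8 5.7 dir 2.7 mod180
comp px [364. 288.] centre 641.3 354.4 LxW 26.1 4.2 dir 14.6 mod180
comp px [364. 313.] centre 672.0 359.5 LxW 24.4 5.2 dir 1.7 mod180
comp px [132. 193.] centre 533.0 256.4 LxW 54.4 21.8 dir 6.1 mod180
comp px [ 97. 196.] centre 525.0 352.6 LxW 53.5 19.8 dir 1.8 mod180
comp px [ 81. 200.] centre 514.3 399.8 LxW 55.2 22.1 dir 6.4 mod180
```

View pics/w14.png

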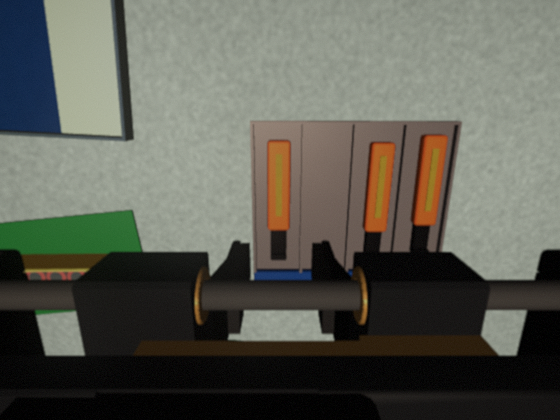

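View pics/t3.png

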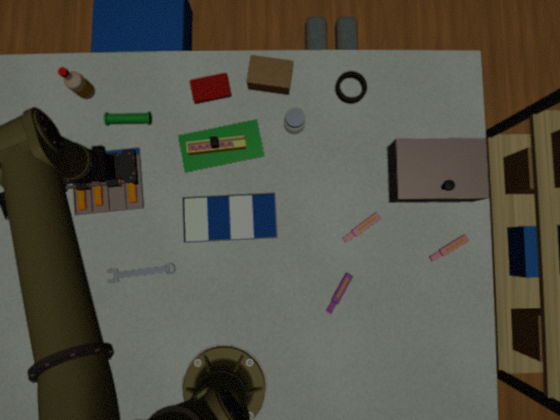

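Run:
```python
from h import *
plan([.659,.0187,.10],down(183.5))
```

```text
from [0.5516 0.2585 0.1198] rows 6 total tool mm [ -83.6 -249.1   19.7] rotvec [0.09 0.17 2.07]
  -13.9, -41.5, 3.3 , 0.02, 0.03, 0.35
  -14.2, -41.4, 3.3 , 0.02, 0.03, 0.35
  -14.4, -41.3, 3.3 , 0.02, 0.03, 0.35
  -14.7, -41.3, 3.3 , 0.02, 0.03, 0.35
  -14.9, -41.2, 3.3 , 0.02, 0.03, 0.35
  -15.2, -41.1, 3.3 , 0.02, 0.03, 0.35
```

{"fn": "servo_tool", "kwargs": {"commands": [-14,-41,3,0,0,0.35,-14,-41,3,0,0,0.35,-14,-41,3,0,0,0.35,-15,-41,3,0,0,0.35,-15,-41,3,0,0,0.35,-15,-41,3,0,0,0.35,0,0,0,0,0,0,0,0,0,0,0,0,0,0,0,0,0,0], "jaw": 44, "newtons": 50}}

```text
time_s: 34.65
tool_pos: [0.6565, 0.0218, 0.0987]
tool_rot: [179.9, -0.1, -176.4]
force: [-0.1, 0.8, 1.0]
grip_width: 0.0441
```

Run:
```python
from h import *
C,p,d=shot('wrist','w15'); print(pose()[0],monitor.get_obs()['tool_rot'])
print(w2px(C,[.659,.0187,.076]))
```

```text
[0.6567 0.0223 0.099 ] [ 179.9275   -0.086  -176.3762]
[276.0628 229.157 ]
```

View pics/w15.png

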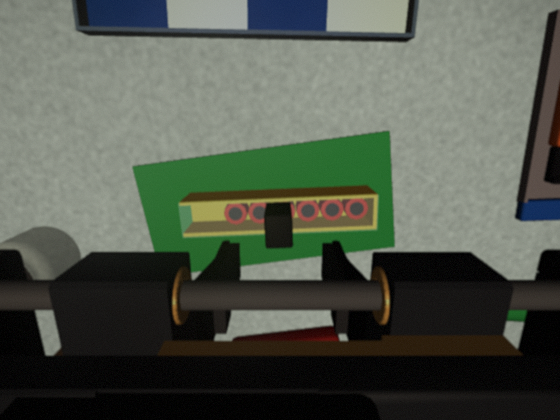

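Run:
```python
from h import *
C=cam('wrist'); p=cv2.imread('pics/w15.png')
cv2.imwrite('pics/w15c.png',cv2.resize(p[170:265,170:400],None,fx=3.4,fy=3.4,interpolation=cv2.INTER_CUBIC))
S=np.array([.659,.0187]); a=np.radians(95.5); ex=np.array([np.cos(a),np.sin(a)]); ey=np.array([-ex[1],ex[0]])
for n,X in dict(bt=[(sx*.01,sy*.013,.076) for sx in(-1,1) for sy in (-1,1)],bb=[(sx*.01,sy*.013,.04) for sx in(-1,1) for sy in (-1,1)],top=[(sx*.0805,sy*.015,.04) for sx in(-1,1) for sy in (-1,1)],bot=[(sx*.0805,sy*.015,.003) for sx in(-1,1) for sy in (-1,1)]).items():
    print(n,[w2px(C,[*(S+x*ex+y*ey),z]).round().tolist() for x,y,z in X])
```

```text
bt [[262.0, 246.0], [260.0, 212.0], [290.0, 245.0], [289.0, 211.0]]
bb [[265.0, 229.0], [263.0, 199.0], [289.0, 228.0], [288.0, 198.0]]
top [[180.0, 234.0], [175.0, 199.0], [374.0, 228.0], [376.0, 193.0]]
bot [[191.0, 220.0], [188.0, 189.0], [363.0, 215.0], [365.0, 183.0]]
```

View pics/w15c.png

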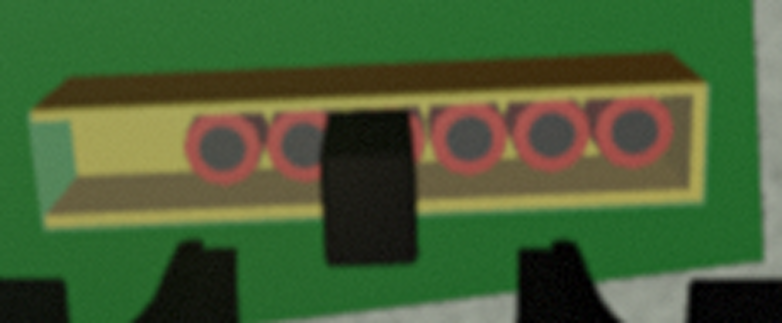

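Run:
```python
from h import *
plan([.6605,.0207,.014],down(186))
```

```text
from [0.6567 0.0223 0.099 ] rows 2 total tool mm [-3.8 -1.9 85. ] rotvec [ 0.07 -0.08 -2.38]
  -1.9, -1.0, 42.5 , 0.04, -0.04, -1.19
  -1.8, -1.0, 42.5 , 0.04, -0.04, -1.19
```

{"fn": "servo_tool", "kwargs": {"commands": [-2,-1,10,0,0,-1.2,-2,-1,15,0,0,-1.2,0,0,20,0,0,0,0,0,0,0,0,0,0,0,0,0,0,0]}}

```text
time_s: 35.2
tool_pos: [0.6609, 0.0186, 0.0537]
tool_rot: [180.0, -0.1, -174.1]
force: [0.7, 0.3, 0.3]
grip_width: 0.0442
```

{"fn": "servo_tool", "kwargs": {"commands": [0,0,10,0,0,0,0,0,12,0,0,0,0,0,10,0,0,0,0,0,8,0,0,0,0,0,0,0,0,0,0,0,0,0,0,0]}}

```text
time_s: 35.8
tool_pos: [0.6616, 0.0182, 0.0146]
tool_rot: [-180.0, -0.0, -174.1]
force: [1.0, 0.3, 0.6]
grip_width: 0.0437
```

{"fn": "servo_tool", "kwargs": {"commands": [0,0,0,0,0,0,0,0,0,0,0,0,0,0,0,0,0,0,0,0,0,0,0,0,0,0,0,0,0,0,0,0,0,0,0,0,0,0,0,0,0,0], "jaw": 8}}

```text
time_s: 36.5
tool_pos: [0.6619, 0.019, 0.0153]
tool_rot: [180.0, 0.0, -174.1]
force: [-0.4, 3.0, 2.7]
grip_width: 0.0195
```

Run:
```python
from h import *
C,p,d=shot('wrist','w16'); o=monitor.get_obs(); print(o['grip_width'],o['qpos'],pose()[0],o['tool_rot'])
```

```text
0.019725123602348224 [-16.7899  27.6865  16.6915  92.5061  -8.8256  61.0696  98.2674] [0.6619 0.019  0.0153] [ 179.9542    0.0329 -174.1042]
```

View pics/w16.png

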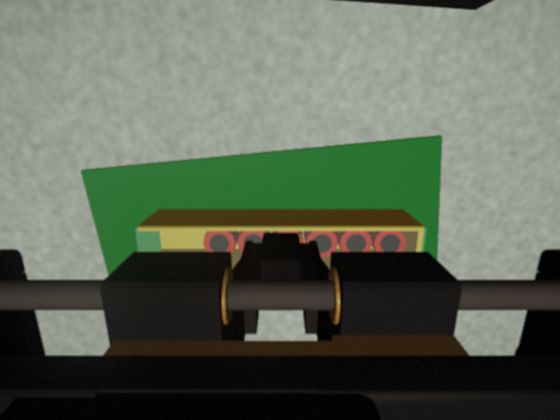

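```bash
cat >> h.py <<'E'
MT=np.array([0,-.0805,.0093])
def mouthpose(M,th,yaw=181.5):
    R=down(yaw)@Ro.from_euler('x',-th,degrees=True).as_matrix()
    return np.array(M)-R@MT,R
def mouth():
    p,R=pose(); return p+R@MT
E
python3 - <<'E'
from h import *
P,R=mouthpose([.465,-.098,.042],12)
print(P, R@MT)
plan([P[0],P[1],.12],down(181.5),p0=[.662,.019,.12],R0=down(185.9),vmm=30)
plan(P,R,p0=[P[0],P[1],.12],R0=down(181.5),vmm=30,vdeg=3)
E
```

```text
[ 0.463  -0.0212  0.0678] [ 0.002  -0.0768 -0.0258]
from [0.662 0.019 0.12 ] rows 7 total tool mm [202.1 -19.5  -0. ] rotvec [ 0.  -0.   4.4]
  28.9, -2.8, -0.0 , 0.00, -0.00, 0.63
  28.8, -3.1, -0.0 , 0.00, -0.00, 0.63
  28.8, -3.4, -0.0 , 0.00, -0.00, 0.63
  28.8, -3.7, -0.0 , 0.00, -0.00, 0.63
  28.7, -4.1, -0.0 , 0.00, -0.00, 0.63
  28.7, -4.4, -0.0 , 0.00, -0.00, 0.63
  28.6, -4.7, -0.0 , 0.00, -0.00, 0.63
from [ 0.463  -0.0212  0.12  ] rows 4 total tool mm [ 0.  -0.  52.2] rotvec [-12.   0.   0.]
  0.0, -0.0, 13.0 , -3.00, 0.00, 0.00
  -0.0, -0.7, 13.0 , -3.00, 0.00, 0.00
  -0.0, -1.4, 13.0 , -3.00, 0.00, 0.00
  -0.0, -2.0, 12.9 , -3.00, 0.00, 0.00
```

{"fn": "servo_tool", "kwargs": {"commands": [0,0,-5,0,0,0,0,0,-10,0,0,0,0,0,-20,0,0,0,0,0,-25,0,0,0,0,0,-25,0,0,0,0,0,-15,0,0,0,0,0,-5,0,0,0,0,0,0,0,0,0]}}

```text
time_s: 37.35
tool_pos: [0.6619, 0.018, 0.1202]
tool_rot: [-180.0, 0.0, -174.1]
force: [-0.2, -0.5, -2.5]
grip_width: 0.0196
```

{"fn": "servo_tool", "kwargs": {"commands": [12,-1,0,0,0,0.5,24,-2,0,0,0,0.5,28,-3,0,0,0,0.5,28,-3,0,0,0,0.5,28,-3,0,0,0,0.5,28,-3,0,0,0,0.5,24,-3,0,0,0,0.5,18,-2,0,0,0,0.5,12,-1,0,0,0,0.4,0,0,0,0,0,0]}}

```text
time_s: 38.35
tool_pos: [0.4599, -0.0167, 0.119]
tool_rot: [180.0, -0.1, -178.5]
force: [0.6, 0.7, -1.8]
grip_width: 0.0193
```

{"fn": "servo_tool", "kwargs": {"commands": [0,0,5,-2,0,0,0,0,10,-3,0,0,0,-1,12,-3,0,0,0,-1,12,-2,0,0,0,-2,6,-2,0,0,0,0,4,0,0,0,0,0,0,0,0,0,0,0,0,0,0,0]}}

```text
time_s: 39.15
tool_pos: [0.4621, -0.015, 0.0708]
tool_rot: [168.0, 0.0, -178.5]
force: [0.2, 0.7, -1.9]
grip_width: 0.0194
```

Run:
```python
from h import *
C,p,d=shot('wrist','w17'); o=monitor.get_obs(); print(o['grip_width'],o['qpos'],pose()[0],o['tool_rot'],mouth(),o['time_s'])
shot('top','t4'); shot('scene','s4')
P,R=mouthpose([.465,-.098,.042],12); plan(P,R)
```

```text
0.01994947471043708 [-14.7996   2.8367  24.2729 116.9295 -14.4692  63.5076 107.8539] [ 0.4622 -0.015   0.071 ] [ 168.0291    0.0492 -178.4455] [ 0.4643 -0.0918  0.0452] 39.2
from [ 0.4622 -0.0151  0.0711] rows 1 total tool mm [-0.7 -6.7  1.9] rotvec [-0.01  0.06  0.06]
  -0.7, -6.7, 1.9 , -0.01, 0.06, 0.06
```

View pics/w17.png

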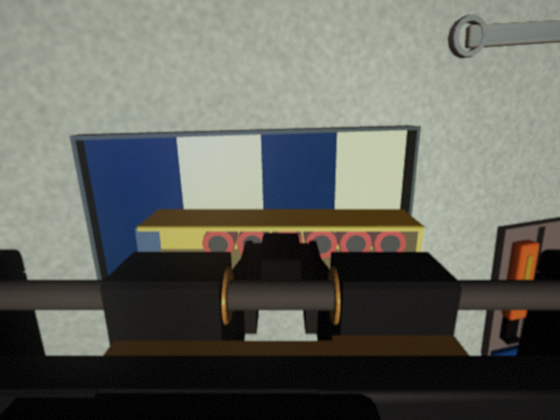

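View pics/t4.png

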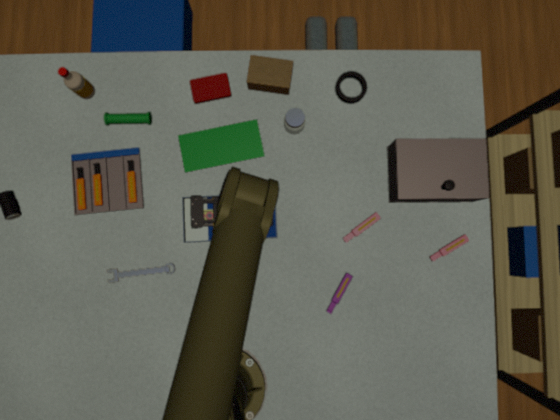

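View pics/s4.png

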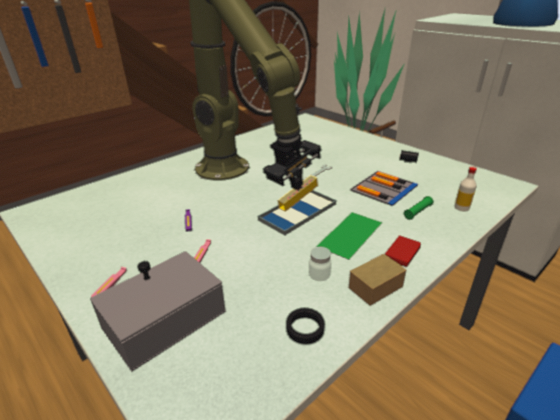

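{"fn": "servo_tool", "kwargs": {"commands": [0,-3,1,0,0,0,0,0,0,0,0,0,0,-9,0,0,0,0,0,-9,0,0,0,0,0,9,0,0,0,0,0,9,0,0,0,0,0,0,0,0,0,0,0,0,0,0,0,0]}}

```text
time_s: 40.1
tool_pos: [0.4617, -0.0176, 0.0692]
tool_rot: [168.0, 0.0, -178.4]
force: [0.5, -0.3, -3.2]
grip_width: 0.0191
```

Run:
```python
from h import *
C,p,d=shot('wrist','w18'); print(mouth(),monitor.get_obs()['tool_rot'])
cv2.imwrite('pics/w18c.png',cv2.resize(p[110:260,60:440,::-1],None,fx=2,fy=2))
```

```text
[ 0.4638 -0.0948  0.0433] [ 168.003     0.0178 -178.4683]
```

View pics/w18c.png

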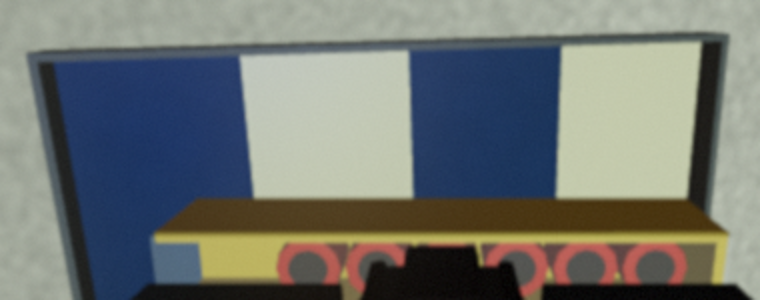

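{"fn": "servo_tool", "kwargs": {"commands": [0,-4,0,0,0,0,0,-10,0,0,0,0,0,-10,0,0,0,0,0,14,0,0,0,0,0,10,0,0,0,0,0,0,0,0,0,0,0,0,0,0,0,0,0,0,0,0,0,0]}}

```text
time_s: 40.95
tool_pos: [0.4617, -0.0188, 0.069]
tool_rot: [168.0, 0.0, -178.5]
force: [-0.5, -0.1, -2.4]
grip_width: 0.0202
```

Run:
```python
from h import *
C,p,d=shot('wrist','w19'); print(mouth(),monitor.get_obs()['tool_rot'])
cv2.imwrite('pics/w19c.png',cv2.resize(p[110:260,60:440,::-1],None,fx=2,fy=2))
```

```text
[ 0.4636 -0.0956  0.0431] [ 168.0121    0.0027 -178.5511]
```

View pics/w19c.png

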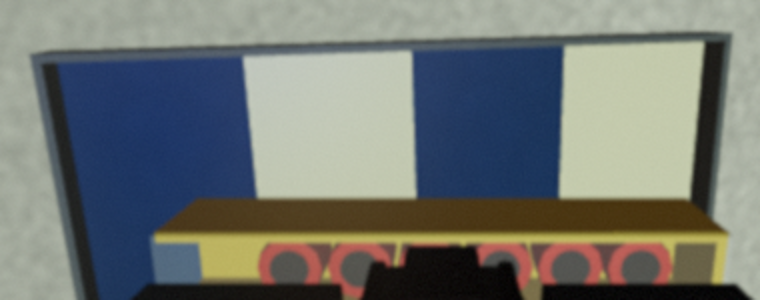

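{"fn": "servo_tool", "kwargs": {"commands": [0,-5,0,0,0,0,0,-12,0,0,0,0,0,-13,0,0,0,0,0,18,0,0,0,0,0,12,0,0,0,0,0,0,0,0,0,0,0,0,0,0,0,0,0,0,0,0,0,0]}}

```text
time_s: 41.8
tool_pos: [0.4617, -0.0189, 0.069]
tool_rot: [168.0, 0.0, -178.5]
force: [0.2, -0.0, -2.2]
grip_width: 0.0196
```

Run:
```python
from h import *
C,p,d=shot('wrist','w20'); print(mouth(),monitor.get_obs()['tool_rot'])
cv2.imwrite('pics/w20c.png',cv2.resize(p[110:260,60:440,::-1],None,fx=2,fy=2))
```

```text
[ 0.4636 -0.0957  0.0431] [ 168.0173    0.0032 -178.5511]
```

View pics/w20c.png

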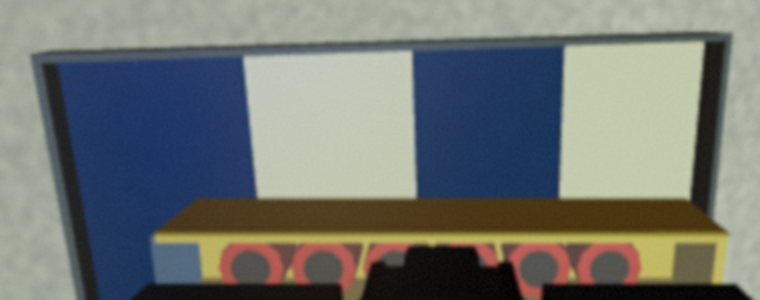

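{"fn": "servo_tool", "kwargs": {"commands": [0,-5,0,0,0,0,0,-12,0,0,0,0,0,-13,0,0,0,0,0,18,0,0,0,0,0,12,0,0,0,0,0,0,0,0,0,0,0,0,0,0,0,0,0,0,0,0,0,0]}}

```text
time_s: 42.65
tool_pos: [0.4617, -0.0189, 0.069]
tool_rot: [168.0, 0.0, -178.5]
force: [0.1, 0.3, -1.8]
grip_width: 0.0199
```

{"fn": "servo_tool", "kwargs": {"commands": [0,-5,0,0,0,0,0,-12,0,0,0,0,0,-13,0,0,0,0,0,18,0,0,0,0,0,12,0,0,0,0,0,0,0,0,0,0,0,0,0,0,0,0,0,0,0,0,0,0]}}

```text
time_s: 43.45
tool_pos: [0.4617, -0.0189, 0.069]
tool_rot: [168.0, 0.0, -178.5]
force: [0.8, 0.1, -1.3]
grip_width: 0.0196
```

Run:
```python
from h import *
C,p,d=shot('wrist','w21'); print(mouth(),monitor.get_obs()['tool_rot'])
cv2.imwrite('pics/w21c.png',cv2.resize(p[110:260,60:440,::-1],None,fx=2,fy=2))
```

```text
[ 0.4637 -0.0957  0.0432] [ 168.0185    0.0079 -178.5502]
```

View pics/w21c.png

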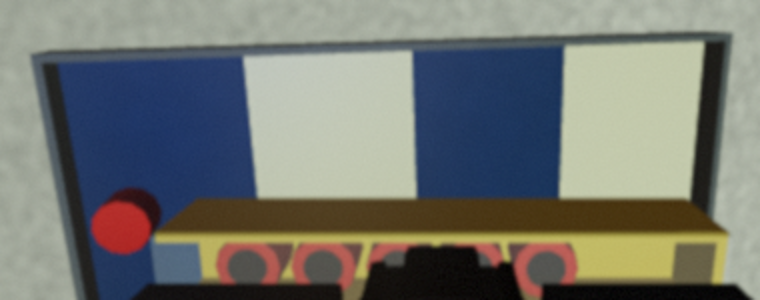

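Run:
```python
from h import *
C=cam('wrist'); print(px2w(C,121,224,.023))
P,R=mouthpose([.485,-.033,.043],12,yaw=181.45); plan(P,R,vmm=15)
```

```text
[ 0.463  -0.1244  0.023 ]
from [ 0.4617 -0.0189  0.069 ] rows 5 total tool mm [-22.9  60.8  13. ] rotvec [-0.02  0.01  0.  ]
  -4.6, 12.2, 2.6 , -0.00, 0.00, 0.00
  -4.6, 12.2, 2.6 , -0.00, 0.00, 0.00
  -4.6, 12.2, 2.6 , -0.00, 0.00, 0.00
  -4.6, 12.2, 2.6 , -0.00, 0.00, 0.00
  -4.6, 12.2, 2.6 , -0.00, 0.00, 0.00
```

{"fn": "servo_tool", "kwargs": {"commands": [-2,3,0.6,0,0,0,-3,6,1.3,0,0,0,-3,9,1.9,0,0,0,-4,11,2.3,0,0,0,-4,12,2.6,0,0,0,-3,11,2.3,0,0,0,-3,9,1.9,0,0,0,-1,6,1.3,0,0,0,0,2,0.4,0,0,0,0,0,0,0,0,0]}}

```text
time_s: 44.5
tool_pos: [0.4827, 0.0529, 0.069]
tool_rot: [168.0, -0.0, -178.5]
force: [0.7, 0.5, -1.9]
grip_width: 0.0197
```

```bash
cat >> h.py <<'E'
def look(f):
    C,p,d=shot('wrist',f); print(mouth(),monitor.get_obs()['tool_rot'],monitor.get_obs()['time_s'])
    cv2.imwrite(f'pics/{f}c.png',cv2.resize(p[90:260,40:460,::-1],None,fx=1.8,fy=1.8))
E
python3 -c "
from h import *
look('w22')"
```

```text
[ 0.4847 -0.0244  0.0432] [ 168.0123   -0.0028 -178.5444] 44.55
```

View pics/w22c.png

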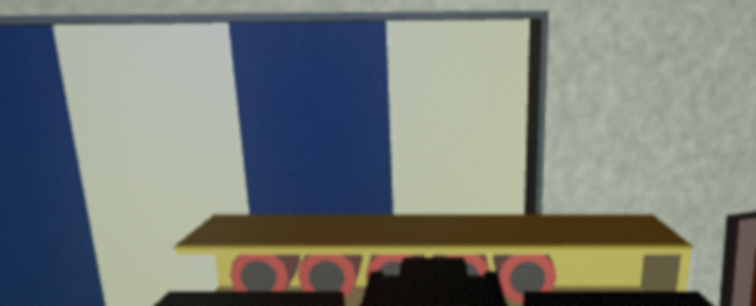

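{"fn": "servo_tool", "kwargs": {"commands": [0,-5,0,0,0,0,0,-12,0,0,0,0,0,-13,0,0,0,0,0,18,0,0,0,0,0,12,0,0,0,0,0,0,0,0,0,0,0,0,0,0,0,0,0,0,0,0,0,0]}}

```text
time_s: 45.35
tool_pos: [0.4828, 0.0521, 0.069]
tool_rot: [168.0, -0.0, -178.5]
force: [0.1, -0.5, -1.9]
grip_width: 0.0193
```

{"fn": "servo_tool", "kwargs": {"commands": [0,-5,0,0,0,0,0,-12,0,0,0,0,0,-13,0,0,0,0,0,18,0,0,0,0,0,12,0,0,0,0,0,0,0,0,0,0,0,0,0,0,0,0,0,0,0,0,0,0]}}

```text
time_s: 46.15
tool_pos: [0.4828, 0.0521, 0.069]
tool_rot: [168.0, 0.0, -178.5]
force: [0.1, 0.1, -1.9]
grip_width: 0.0195
```

```bash
python3 -c "
from h import *
look('w23')"
```

```text
[ 0.4848 -0.0247  0.0432] [ 168.0166   -0.0015 -178.555 ] 46.2
```

View pics/w23c.png

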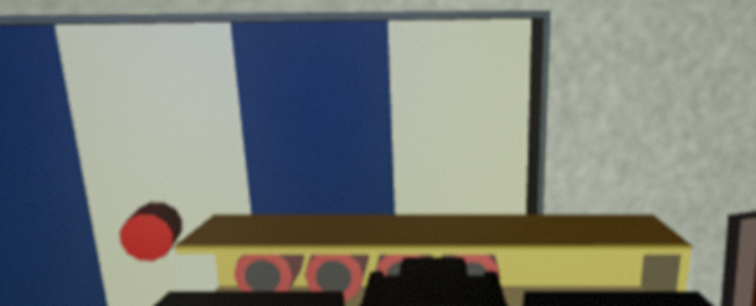

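{"fn": "servo_tool", "kwargs": {"commands": [4,0,0,0,0,0,8,0,0,0,0,0,10,0,0,0,0,0,10,0,0,0,0,0,6,0,0,0,0,0,2,0,0,0,0,0,0,0,0,0,0,0]}}

```text
time_s: 46.9
tool_pos: [0.4428, 0.0519, 0.0693]
tool_rot: [168.0, 0.0, -178.5]
force: [0.7, -0.7, -2.1]
grip_width: 0.0195
```

{"fn": "servo_tool", "kwargs": {"commands": [0,-5,0,0,0,0,0,-12,0,0,0,0,0,-13,0,0,0,0,0,18,0,0,0,0,0,12,0,0,0,0,0,0,0,0,0,0,0,0,0,0,0,0,0,0,0,0,0,0]}}

```text
time_s: 47.7
tool_pos: [0.4429, 0.0511, 0.0689]
tool_rot: [168.0, -0.0, -178.5]
force: [-0.4, 0.3, -2.8]
grip_width: 0.0197
```

{"fn": "servo_tool", "kwargs": {"commands": [0,-5,0,0,0,0,0,-12,0,0,0,0,0,-13,0,0,0,0,0,18,0,0,0,0,0,12,0,0,0,0,0,0,0,0,0,0,0,0,0,0,0,0,0,0,0,0,0,0]}}

```text
time_s: 48.5
tool_pos: [0.4429, 0.0511, 0.069]
tool_rot: [168.0, 0.0, -178.5]
force: [-0.0, -0.2, -1.8]
grip_width: 0.0197
```

```bash
python3 -c "
from h import *
look('w24')"
```

```text
[ 0.4448 -0.0257  0.0432] [ 168.0164   -0.0001 -178.5506] 48.55
```

View pics/w24c.png

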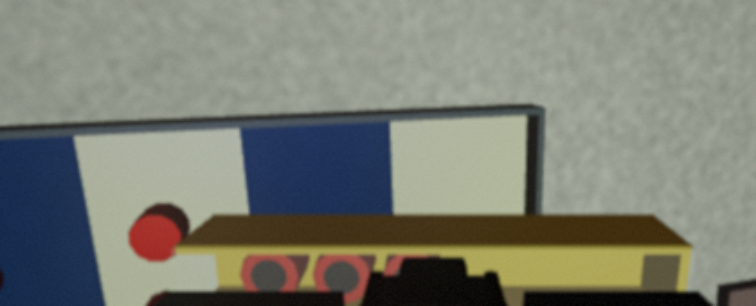

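{"fn": "servo_tool", "kwargs": {"commands": [0,3,0.6,0,0,0,0,6,1.3,0,0,0,0,9,1.9,0,0,0,0,11,2.3,0,0,0,0,11,2.3,0,0,0,0,10,2.1,0,0,0,0,7,1.5,0,0,0,0,4,0.8,0,0,0,0,0,0,0,0,0,0,0,0,0,0,0]}}

```text
time_s: 49.55
tool_pos: [0.4413, 0.1137, 0.0692]
tool_rot: [168.0, 0.0, -178.5]
force: [0.0, -0.9, -2.4]
grip_width: 0.0197
```

{"fn": "servo_tool", "kwargs": {"commands": [0,-5,0,0,0,0,0,-12,0,0,0,0,0,-13,0,0,0,0,0,18,0,0,0,0,0,12,0,0,0,0,0,0,0,0,0,0,0,0,0,0,0,0,0,0,0,0,0,0]}}

```text
time_s: 50.35
tool_pos: [0.4412, 0.1134, 0.0691]
tool_rot: [168.0, -0.0, -178.5]
force: [-0.1, -0.4, -3.1]
grip_width: 0.0199
```

{"fn": "servo_tool", "kwargs": {"commands": [0,-5,0,0,0,0,0,-12,0,0,0,0,0,-13,0,0,0,0,0,18,0,0,0,0,0,12,0,0,0,0,0,0,0,0,0,0,0,0,0,0,0,0,0,0,0,0,0,0]}}

```text
time_s: 51.15
tool_pos: [0.4413, 0.1134, 0.0691]
tool_rot: [168.0, 0.0, -178.5]
force: [-0.5, 0.0, -1.5]
grip_width: 0.0199
```

```bash
python3 -c "
from h import *
look('w25')"
```

```text
[0.4432 0.0367 0.0433] [ 168.0151   -0.0068 -178.5526] 51.2
```

View pics/w25c.png

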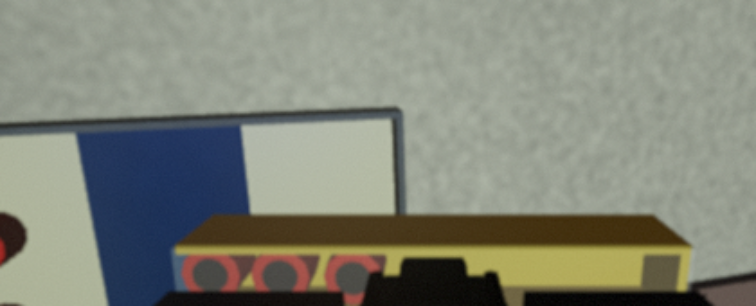

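{"fn": "servo_tool", "kwargs": {"commands": [0,-5,0,0,0,0,0,-12,0,0,0,0,0,-13,0,0,0,0,0,18,0,0,0,0,0,12,0,0,0,0,0,0,0,0,0,0,0,0,0,0,0,0,0,0,0,0,0,0]}}

```text
time_s: 52.0
tool_pos: [0.4412, 0.1135, 0.0691]
tool_rot: [168.0, -0.0, -178.5]
force: [0.2, -0.7, -1.6]
grip_width: 0.0196
```

```bash
python3 -c "
from h import *
look('w26')"
```

```text
[0.4432 0.0367 0.0433] [ 168.0132   -0.0071 -178.5522] 52.05
```

View pics/w26c.png

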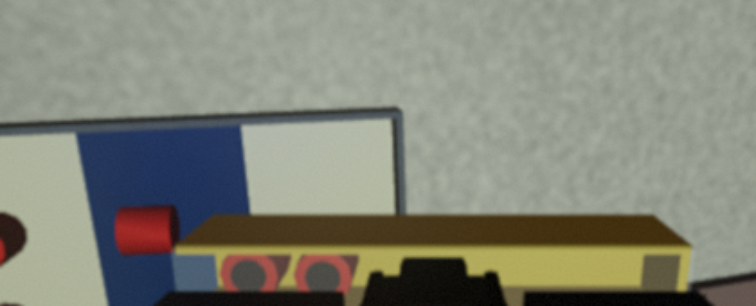

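{"fn": "servo_tool", "kwargs": {"commands": [-2,3,0.6,0,0,0,-5,6,1.3,0,0,0,-6,9,1.9,0,0,0,-7,11,2.3,0,0,0,-7,11,2.3,0,0,0,-7,10,2.1,0,0,0,-5,7,1.5,0,0,0,-3,4,0.8,0,0,0,0,0,0,0,0,0,0,0,0,0,0,0]}}

```text
time_s: 53.05
tool_pos: [0.4815, 0.177, 0.0693]
tool_rot: [168.0, -0.0, -178.5]
force: [0.9, -0.1, -2.1]
grip_width: 0.0195
```

{"fn": "servo_tool", "kwargs": {"commands": [0,-5,0,0,0,0,0,-12,0,0,0,0,0,-13,0,0,0,0,0,18,0,0,0,0,0,12,0,0,0,0,0,0,0,0,0,0,0,0,0,0,0,0,0,0,0,0,0,0]}}

```text
time_s: 53.85
tool_pos: [0.4816, 0.1767, 0.0692]
tool_rot: [168.0, -0.0, -178.5]
force: [0.1, 0.0, -0.9]
grip_width: 0.0196
```

```bash
python3 -c "
from h import *
look('w27')"
```

```text
[0.4836 0.0999 0.0434] [ 168.0219   -0.0114 -178.5599] 53.9
```

View pics/w27c.png

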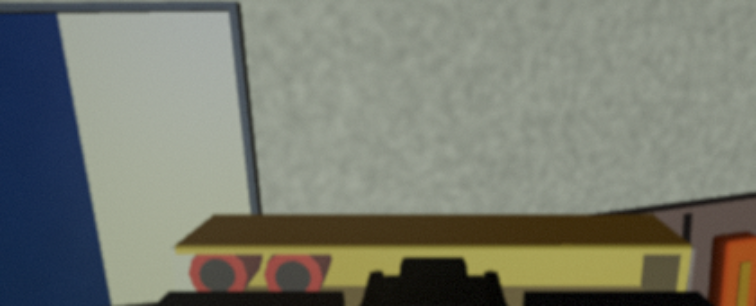

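{"fn": "servo_tool", "kwargs": {"commands": [0,-5,0,0,0,0,0,-12,0,0,0,0,0,-13,0,0,0,0,0,18,0,0,0,0,0,12,0,0,0,0,0,0,0,0,0,0,0,0,0,0,0,0,0,0,0,0,0,0]}}

```text
time_s: 54.7
tool_pos: [0.4816, 0.1767, 0.0692]
tool_rot: [168.0, -0.0, -178.5]
force: [-0.5, -0.1, -1.7]
grip_width: 0.0199
```

```bash
python3 -c "
from h import *
look('w28')"
```

```text
[0.4836 0.1    0.0434] [ 168.0219   -0.0092 -178.5498] 54.75
```

View pics/w28c.png

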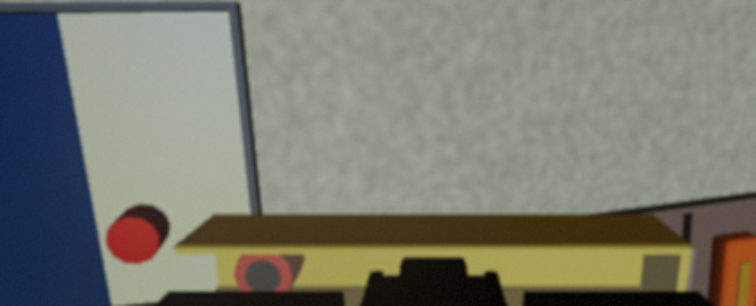

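{"fn": "servo_tool", "kwargs": {"commands": [4,0,0,0,0,0,8,1,0,0,0,0,10,1,0.4,0,0,0,10,1,0.4,0,0,0,6,0,0,0,0,0,2,0,0,0,0,0,0,0,0,0,0,0]}}

```text
time_s: 55.45
tool_pos: [0.4414, 0.1796, 0.0695]
tool_rot: [168.0, 0.0, -178.5]
force: [0.7, -1.0, -1.5]
grip_width: 0.0194
```

{"fn": "servo_tool", "kwargs": {"commands": [0,-5,0,0,0,0,0,-12,0,0,0,0,0,-13,0,0,0,0,0,18,0,0,0,0,0,12,0,0,0,0,0,0,0,0,0,0,0,0,0,0,0,0,0,0,0,0,0,0]}}

```text
time_s: 56.25
tool_pos: [0.4416, 0.1788, 0.069]
tool_rot: [168.0, -0.0, -178.5]
force: [0.1, 0.8, -1.8]
grip_width: 0.0194
```

{"fn": "servo_tool", "kwargs": {"commands": [0,-5,0,0,0,0,0,-12,0,0,0,0,0,-13,0,0,0,0,0,18,0,0,0,0,0,12,0,0,0,0,0,0,0,0,0,0,0,0,0,0,0,0,0,0,0,0,0,0]}}

```text
time_s: 57.05
tool_pos: [0.4415, 0.1788, 0.0691]
tool_rot: [168.0, -0.0, -178.5]
force: [-0.3, -1.3, -1.5]
grip_width: 0.0197
```

```bash
python3 -c "
from h import *
look('w29')"
```

```text
[0.4435 0.1021 0.0433] [ 168.0171   -0.009  -178.5513] 57.1
```

View pics/w29c.png

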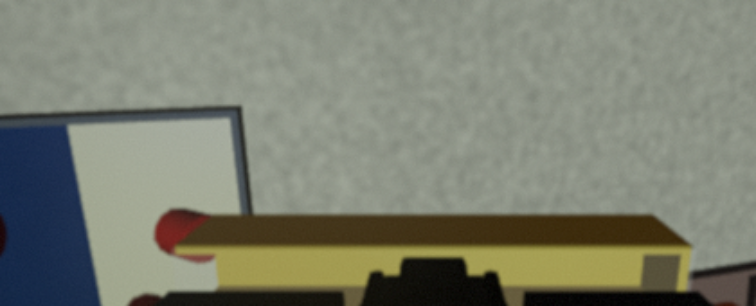

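Run:
```python
from h import *
p,R=pose(); P1=p+[0,0,.055]
plan(P1,down(181.5),vmm=20,vdeg=3)
plan([.662,.019,.12],down(185.9),p0=P1,R0=down(181.5),vmm=40)
```

```text
from [0.4416 0.1789 0.0691] rows 4 total tool mm [  0.   11.4 -53.8] rotvec [11.98 -0.   -0.05]
  0.0, 2.9, -13.5 , 3.00, -0.00, -0.01
  0.0, 2.1, -13.6 , 3.00, -0.00, -0.01
  0.0, 1.4, -13.7 , 3.00, -0.00, -0.01
  0.0, 0.7, -13.7 , 3.00, -0.00, -0.01
from [0.4416 0.1789 0.1241] rows 7 total tool mm [-216.2 -165.6    4.1] rotvec [-0.   0.  -4.4]
  -30.9, -23.7, 0.6 , -0.00, 0.00, -0.63
  -30.6, -24.0, 0.6 , -0.00, 0.00, -0.63
  -30.4, -24.3, 0.6 , -0.00, 0.00, -0.63
  -30.1, -24.7, 0.6 , -0.00, 0.00, -0.63
  -29.8, -25.0, 0.6 , -0.00, 0.00, -0.63
  -29.5, -25.3, 0.6 , -0.00, 0.00, -0.63
  -29.3, -25.6, 0.6 , -0.00, 0.00, -0.63
```

{"fn": "servo_tool", "kwargs": {"commands": [0,3,-13,0,0,0,0,3,-14,3,0,0,0,2,-14,3,0,0,0,2,-14,3,0,0,0,1,0,3,0,0,0,0,0,0,0,0]}}

```text
time_s: 57.7
tool_pos: [0.4418, 0.1836, 0.1267]
tool_rot: [179.9, 0.1, -178.3]
force: [-0.0, -0.2, -1.4]
grip_width: 0.02
```

{"fn": "servo_tool", "kwargs": {"commands": [-16,-12,0,0,0,-0.6,-31,-24,1,0,0,-0.6,-31,-24,1,0,0,-0.6,-30,-24,0,0,0,-0.6,-30,-25,1,0,0,-0.6,-30,-25,0,0,0,-0.6,-26,-20,1,0,0,-0.6,-14,-10,0,0,0,-0.2,0,0,0,0,0,0,0,0,0,0,0,0]}}

```text
time_s: 58.7
tool_pos: [0.6584, 0.0295, 0.1209]
tool_rot: [180.0, -0.1, -174.2]
force: [0.8, 0.7, -1.3]
grip_width: 0.0193
```

Run:
```python
from h import *
C,p,d=shot('wrist','w30'); print(monitor.get_obs()['tool_rot'])
plan([.6615,.019,.0155],down(185.9))
```

```text
[ 179.9331   -0.0631 -174.1322]
from [0.6582 0.0305 0.121 ] rows 3 total tool mm [ -2.2 -11.9 105.5] rotvec [ 0.07 -0.06 -0.03]
  -0.7, -4.0, 35.2 , 0.02, -0.02, -0.01
  -0.7, -3.9, 35.2 , 0.02, -0.02, -0.01
  -0.7, -3.9, 35.2 , 0.02, -0.02, -0.01
```

View pics/w30.png

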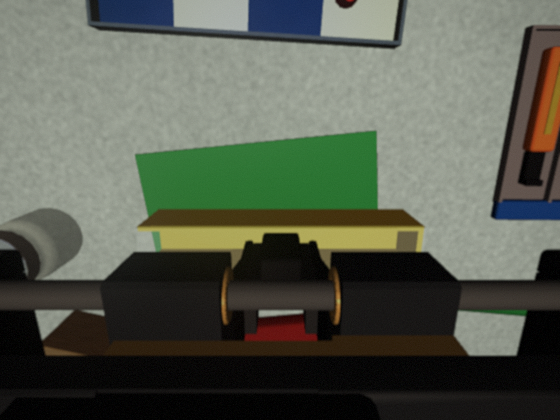

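{"fn": "servo_tool", "kwargs": {"commands": [-2,-6,10,0,0,0,-1,-6,20,0,0,0,0,-4,25,0,0,0,0,0,20,0,0,0,0,0,15,0,0,0,0,0,8,0,0,0,0,0,3,0,0,0,0,0,0,0,0,0,0,0,0,0,0,0]}}

```text
time_s: 59.65
tool_pos: [0.6646, 0.0147, 0.0213]
tool_rot: [180.0, 0.1, -174.1]
force: [-0.8, 0.2, -1.6]
grip_width: 0.0198
```

{"fn": "servo_tool", "kwargs": {"commands": [0,0,2,0,0,0,0,0,0,0,0,0,0,0,0,0,0,0]}}

```text
time_s: 59.95
tool_pos: [0.664, 0.0146, 0.0186]
tool_rot: [180.0, 0.0, -174.1]
force: [0.6, 0.2, -0.9]
grip_width: 0.0198
```

{"fn": "servo_tool", "kwargs": {"commands": [0,0,1.5,0,0,0,0,0,1.2,0,0,0,0,0,0,0,0,0,0,0,0,0,0,0]}}

```text
time_s: 60.35
tool_pos: [0.6637, 0.0146, 0.0155]
tool_rot: [180.0, -0.0, -174.1]
force: [-0.4, -0.3, -0.9]
grip_width: 0.0197
```

{"fn": "servo_tool", "kwargs": {"commands": [0,0,0.6,0,0,0,0,0,0,0,0,0,0,0,0,0,0,0]}}

```text
time_s: 60.65
tool_pos: [0.6639, 0.0145, 0.0153]
tool_rot: [180.0, 0.0, -174.1]
force: [-1.9, -0.5, 2.1]
grip_width: 0.0197
```

{"fn": "servo_tool", "kwargs": {"commands": [0,0,0,0,0,0,0,0,0,0,0,0,0,0,0,0,0,0,0,0,0,0,0,0,0,0,0,0,0,0], "jaw": 44}}

```text
time_s: 61.15
tool_pos: [0.6638, 0.0146, 0.0149]
tool_rot: [180.0, 0.0, -174.1]
force: [-1.0, -0.7, 0.4]
grip_width: 0.0426
```

{"fn": "servo_tool", "kwargs": {"commands": [0,0,-10,0,0,0,0,0,-20,0,0,0,0,0,-30,0,0,0,0,0,-40,0,0,0,0,0,-30,0,0,0,20,0,0,0,0,0,20,0,0,0,0,0,0,0,0,0,0,0,0,0,0,0,0,0]}}

```text
time_s: 62.05
tool_pos: [0.6245, 0.0106, 0.1459]
tool_rot: [180.0, 0.1, -174.1]
force: [0.4, 0.5, -0.5]
grip_width: 0.0435
```

Run:
```python
from h import *
C,p,d=shot('wrist','w31'); shot('scene','s5'); print(pose()[0])
```

```text
[0.6248 0.0107 0.1452]
```

View pics/w31.png

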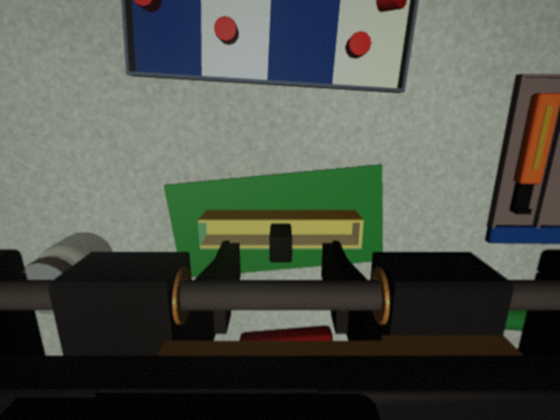

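View pics/s5.png

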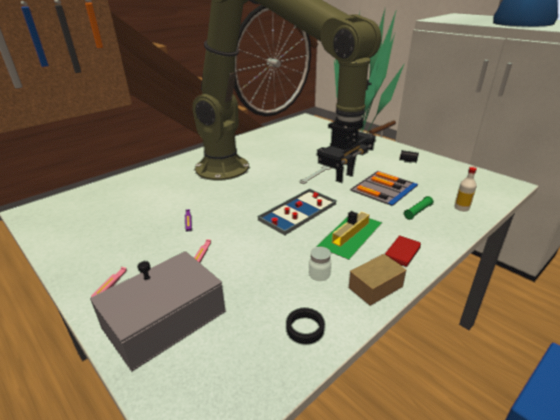

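{"fn": "servo_tool", "kwargs": {"commands": [8,15,-25,0,0,0,10,25,-25,0,0,0,10,25,-25,0,0,0,10,25,-25,0,0,0,10,20,-25,0,0,0,5,10,-15,0,0,0,0,0,0,0,0,0,0,0,0,0,0,0]}}

```text
time_s: 62.95
tool_pos: [0.5595, 0.1232, 0.2841]
tool_rot: [-179.9, -0.0, -174.2]
force: [0.6, -0.5, 0.4]
grip_width: 0.0438
```

Run:
```python
from h import *
C,p,d=shot('wrist','w32'); print(pose()[0])
hsv=cv2.cvtColor(p,cv2.COLOR_RGB2HSV)
plan([.45,.55,.3],down(186))
```

```text
[0.5592 0.1227 0.2834]
from [0.5592 0.1227 0.2834] rows 10 total tool mm [ 65.9 436.1 -17.1] rotvec [-0.08 -0.1  -0.24]
  6.6, 43.6, -1.7 , -0.01, -0.01, -0.02
  6.6, 43.6, -1.7 , -0.01, -0.01, -0.02
  6.5, 43.6, -1.7 , -0.01, -0.01, -0.02
  6.5, 43.6, -1.7 , -0.01, -0.01, -0.02
  6.5, 43.6, -1.7 , -0.01, -0.01, -0.02
  6.5, 43.6, -1.7 , -0.01, -0.01, -0.02
  6.5, 43.6, -1.7 , -0.01, -0.01, -0.02
  6.5, 43.6, -1.7 , -0.01, -0.01, -0.02
  6.4, 43.6, -1.7 , -0.01, -0.01, -0.02
  6.4, 43.6, -1.7 , -0.01, -0.01, -0.02
```

View pics/w32.png

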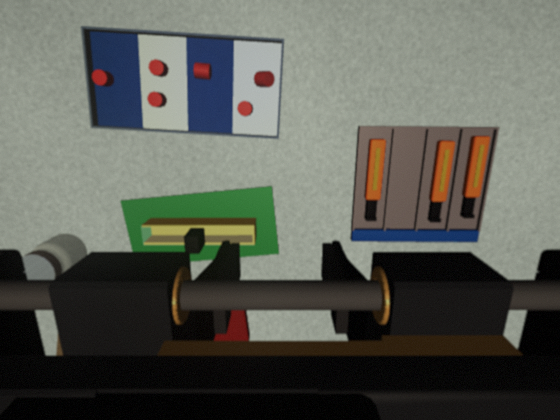

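{"fn": "servo_tool", "kwargs": {"commands": [4,20,-2,0,0,0,7,40,-2,0,0,0,7,44,-2,0,0,0,7,44,-2,0,0,0,7,44,-2,0,0,0,7,44,-2,0,0,0,7,44,-2,0,0,0,7,40,-2,0,0,0,4,20,0,0,0,0,0,0,0,0,0,0]}}

```text
time_s: 64.0
tool_pos: [0.4659, 0.4588, 0.2984]
tool_rot: [-179.9, -0.2, -173.9]
force: [0.2, -0.9, 0.2]
grip_width: 0.0437
```

Run:
```python
from h import *
C,p,d=shot('top','t5'); levers('top','t5')
cv2.imwrite('pics/t5c.png',cv2.resize(p[110:260,60:290,::-1],None,fx=3.4,fy=3.4,interpolation=cv2.INTER_CUBIC))
```

```text
comp px [131. 186.] centre 549.5 257.8 LxW 87.6 22.2 dir 5.1 mod180
comp px [ 97. 190.] centre 542.0 354.7 LxW 87.5 21.0 dir 5.2 mod180
comp px [ 80. 194.] centre 530.4 401.5 LxW 87.1 21.9 dir 6.0 mod180
```

View pics/t5.png

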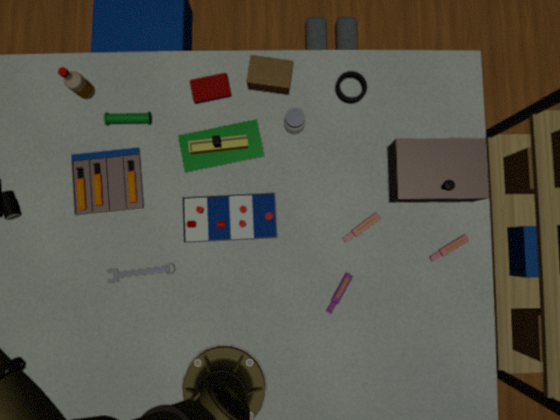

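View pics/t5c.png

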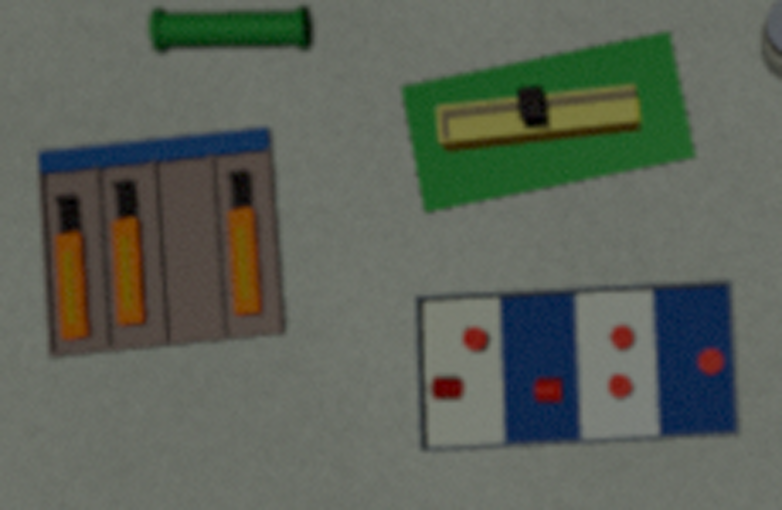

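Run:
```python
from cell import env
print(env.sign_off())
```

```text
the job is handed in; nothing more can be done
None
```

The job is done and handed in at about 64 s. My last camera checks showed everything as asked.

- **Levers:** Only three orange levers were in this start. Each lies flat in its own compartment of the grey rack, hook tip towards the blue end. No other orange lever is on the table, and I did not touch the pink and purple look-alikes.
- **Plugs:** All six red plugs were shaken out into the tray in one layer. From the -y end, the fields hold 1, 2, 1 and 2 plugs. Two plugs lie on their sides, the others stand.
- **Shaker:** It is empty and upright, wholly on the green mat. The jar, wrench and grip look unmoved.

**What disagreed:**
- **TCP reading:** the real fingertips sat about 34 mm above the reported TCP. My first two tries at lever 1 therefore closed just above it without moving it, and I allowed for the offset from then on.
- **Jerk strength:** the stated 18 mm jerk moved the plugs only about 2 mm with this servo. I used 30 mm jerks at a 12° tilt, which moved them about 11 mm each.

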